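Pack the mixing dishes onto the carrying board

ROBOT

A 6-joint arm with a two-finger parallel gripper is mounted at the origin on the work surface. World frame = base frame: x ahead of the robot, y to its left, z up, the work surface at z = 0. Lengths are in mm, angles in rad, forces in N, time in s.
With the tool pointing down it reaches from about 150 to 775 mm from the base axis. Payload 6.1 kg.
Tool frame: the origin (TCP) lies at the very end of the fingers, on their centre line; the grasp point (between the pads) lies 19 mm behind it; z points along the fingers, x is the direction in which the jaws open and shut, and the axes are right-handed (so a half turn about z gives the same grasp; the last joint's range is limited). The gripper opens to 85 mm and grips with 20 to 120 N. Pads are 22 mm wide; open, the fingers measure 114 mm over their backs; the gripper's body (76 mm by 85 mm) begins 54 mm behind the grasp point. The pads swing forward as they close: fully open they stand 13 mm farther back than shut.
Start: joints at [1.302, 0.126, -0.04, 1.405, 0, 1.571], TCP at [139.421, 506.133, 231.295] pointing down, gripper open.
Joint ranges: [-2.72, 2.72], [-0.95, 1.95], [-1.27, 1.35], [-1.78, 2.02], [-1.46, 1.47], [-3.14, 3.14]. Speed limits (rad/s): [2.39, 2.39, 3.01, 3.14, 3.14, 3.14].

INTERFACE

Orientations are given as a rotation vector (axis times angle).
In Python, from workcell import sense, grab_frame, job_done, find_in gives the robot as it stands.
- The arm moves only by the shell command python3 -m crank 'ROWS' [OPENING] [FORCE]. ROWS is JSON, a list of rows, each a list of 4 numbers: the shift along the tool's x, y, z in cm, then the turn about the tool's z in rad. A call has exactly 10 rows; each row is the pose to reach, as a shift and turn from the pose commanded when the call began, along the tool's axes at that moment; what a row does not reach only later rows make up. A row lasts 1/10 s, in which the tool goes at most 50 mm and 8.59 degrees, less where a joint would pass 70% of its speed; a pose out of reach is approached as far as the arm can. A call with a gripper value outside its range is refused whole. OPENING is the opening in per cent of the stroke, from 0 (shut) to 100 (fully open), set as the call begins (- or left out, the last holds). The fingers move at their own pace and stop on an object; FORCE is the grip in N (left out, the last holds). Time passes only in rows, so rows that repeat a pose let the fingers close, or fill a call up. It gives the time, the measured TCP pose, the force and the opening at its end, in the units of the state.
- sense(): the state, without advancing time (a new reading comes with each control period).
- grab_frame(name): name is "side" or "top" or "wrist"; returns a dict with "frame" (400x640x3 uint8, red, green, blue), "K" (3x3 intrinsics, pixels), "extrinsics" (4x4, takes a point from world to camera coordinates); the wrist camera has in their place "mount" (4x4, takes a point from camera to tool coordinates, whose origin is the TCP and whose axes are the tool frame's). Camera axes: x right, y down, z forward; pixel columns grow to the right and rows downward; lengths in mm; the calibration is good to about 2 mm. A picture is of the moment at which its call begins: read the wrist's pose just before it. There is no depth.
- job_done(): hands the job in, once; it reports no verdict.
Trained networks look in the newest picture that a camera, given by its name, has taken for a name from the list of things; names that differ only in an ending like _2 or _b are one class to them, and where a whole thing is asked for, a point or a joint stands for the part that bears it (a point fixed in the world has none). Each returns a list of dicts, best first, with "conf" (0 to 1); they miss things now and then, are a little off and sometimes report something else, mostly with a low value. They report only what shows in the picture. A call takes as long as a camera call. They do not tell look-alikes from the thing itself.
- find_in(camera, name): "xyz" ([x, y, z] in mm, in world coordinates, good to about 4 mm: the middle of the surface that is visible of it).
The state is a dict: "clock": time; "joints": joint angles; "qvel": joint speeds; "joint_efforts": joint torques, N m; "tool_pos": TCP position; "ee_rot": TCP orientation; "ft_force": force on the tool from outside, world axes, zero at the start; "ft_torque": the same for the moment, N m; "gripper_width": opening from 0.0 (shut) to 1.0 (fully open).
Only numpy, scipy, OpenCV 4.12 (cv2) and the standard library are available. Lean on these libraries where they do the work, as an engineer would, in place of code of your own. Each camera call takes 0.05 s, during which the arm holds its last target. There are 200 camera calls.

TASK

Class is over: pull the carrying board forward by its bar grip from under the lip of the low riser, and only when it is clear lift it and set it down square on the middle of the cork mat. Then pile all the porcelain mixing dishes from the draining tray upright in one straight stack, centred on the ring drawn on the board, and last of all put the knobbed lid on top; dishes tucked under the tray's rear rail must be slid forward clear of it before they are lifted, and nothing may be pried up against lip or rail. Leave the jars on the riser and the water cup where they stand.

Things in the scene. Friction and masses are not known exactly. Their poses are not given: they have to be found in the camera images.
- riser: fixed low plywood riser (a desk shelf) standing on the table; origin on the table 90 mm in front of its front face; its x axis points from front to back. Top plate 200 mm deep (x 90 to 290), 182 mm wide, upper face at 48 mm, underside at 32 mm; along the front edge a lip 14 mm deep hangs down to 20 mm above the table. Open slot 146 mm wide between its two side walls, no floor.
- board: loose pine carrying board 170 mm (x) by 120 mm (y), 10 mm thick, 0.18 to 0.29 kg; origin at the centre of its underside, x to its rear. It lies flat on the table, its rear 73 to 97 mm under the riser's lip, its grip towards the robot and clear of the lip.
- board_grip (a point): middle of the board's upright bar grip: 14 mm thick (board x), 70 mm long (board y), standing from the board's upper face (10 mm) to 46 mm above its underside; this point is 75 mm ahead (-x) of the board's centre and 28 mm above its underside.
- board_ring (a point): centre of the ring (68 mm across) drawn on the board's upper face, 20 mm behind (+x of) the board's centre; here the stack stands.
- board_rear (a point): middle of the board's rear edge (85 mm behind its centre, 5 mm up); past the lip, and so free to be lifted, when it has come less than 90 mm along x in the riser's frame.
- mat: fixed cork mat 210 mm (x) by 160 mm (y), 3 mm thick; origin at the centre of its underside. The board goes here with its long side along the mat's long side, grip towards either end.
- drainer: fixed draining tray, a flat grey floor 4 mm thick, 276 mm wide (y); origin on the table under it, x axis pointing to its rear. The floor runs from x -105 to +79 mm. Along its rear edge, over the full width, a rail overhangs it from x +57 to +79 mm, with its underside 26 mm and its top 34 mm above the table, closed behind by a wall at x +72 mm. The lid and the free dishes start in a row at about x -65, the tucked ones in a row at about x +35 (centres, about 100 mm apart).
- rail: the aluminium rear rail of the draining tray, with its back wall; same origin and axes as the tray
- dish1: round white porcelain mixing dish, diameter 60 mm, 16 mm tall, 70 g, with straight sides, a flat foot and a flat rim around a shallow well; origin at the centre of its underside, z up. All dishes are alike; four or five are present, a missing one reads None. They start upright on the draining tray, on its open front part.
- dish2: round white porcelain mixing dish, diameter 60 mm, 16 mm tall, 70 g, with straight sides, a flat foot and a flat rim around a shallow well; origin at the centre of its underside, z up. All dishes are alike; four or five are present, a missing one reads None. They start upright on the draining tray, on its open front part.
- dish3: round white porcelain mixing dish, diameter 60 mm, 16 mm tall, 70 g, with straight sides, a flat foot and a flat rim around a shallow well; origin at the centre of its underside, z up. All dishes are alike; four or five are present, a missing one reads None. They start upright on the draining tray, with their rear edge tucked 6 to 10 mm under its rear rail.
- dish4: round white porcelain mixing dish, diameter 60 mm, 16 mm tall, 70 g, with straight sides, a flat foot and a flat rim around a shallow well; origin at the centre of its underside, z up. All dishes are alike; four or five are present, a missing one reads None. They start upright on the draining tray, with their rear edge tucked 6 to 10 mm under its rear rail.
- dish5: round white porcelain mixing dish, diameter 60 mm, 16 mm tall, 70 g, with straight sides, a flat foot and a flat rim around a shallow well; origin at the centre of its underside, z up. All dishes are alike; four or five are present, a missing one reads None. They start upright on the draining tray, with their rear edge tucked 6 to 10 mm under its rear rail.
- lid: white porcelain lid: disc of diameter 60 mm, 8 mm thick, with a round knob (diameter 18 mm) from 8 to 32 mm above its underside; origin at the centre of its underside, z up. Starts in the front row on the draining tray.
- jar1: bystander: pigment jar 52 mm wide, 75 mm tall, standing on the riser; origin at the centre of its underside
- jar2: bystander: pigment jar 48 mm wide, 60 mm tall, standing on the riser; origin at the centre of its underside
- cup: bystander: glass water cup 76 mm wide, 85 mm tall, standing on the table beyond the cork mat; origin at the centre of its underside
Things that resemble listed ones, but are neither listed nor needed, are in the scene too. What is shaped like the dish2 but black is not meant.

How it is judged (in metres and radians):
On the way, in this order (a step that is already met when the one before it is completed fails the run):
1. the board has been slid forward, still down at the table, until its rear edge is past the lip (x of board_rear in the frame of riser below 0.09 m and height (world z) of board below 0.02 m), for 0.05 s.
2. the board lies square on the middle of the cork mat, released (x of board in the frame of mat between -0.025 and 0.025 m and y of board in the frame of mat between -0.025 and 0.025 m and angle between the x axis of board and the x axis of mat, either way round below 0.2 rad and height (world z) of board below 0.007 m and angle between board's own z axis and vertical below 0.05 rad and linear speed of board below 0.02 m/s and contact force between the fingers and board below 0.1 N), for 0.2 s.
3. all dishes present are stacked on the ring, released (horizontal distance between each of dish1, dish2, dish3, dish4, dish5 and board_ring below 0.008 m and angle between each of dish1, dish2, dish3, dish4, dish5's own z axis and vertical below 0.08 rad and linear speed of each of dish1, dish2, dish3, dish4, dish5 below 0.02 m/s and z of dish1 in the frame of board_ring between -0.004 and 0.095 m and z of dish2 in the frame of board_ring between -0.004 and 0.095 m and z of dish3 in the frame of board_ring between -0.004 and 0.095 m and z of dish4 in the frame of board_ring between -0.004 and 0.095 m and z of dish5 in the frame of board_ring between -0.004 and 0.095 m and contact force between the fingers and dish1 below 0.1 N and contact force between the fingers and dish2 below 0.1 N and contact force between the fingers and dish3 below 0.1 N and contact force between the fingers and dish4 below 0.1 N and contact force between the fingers and dish5 below 0.1 N), for 0.2 s.
4. the lid is on top of the stack (horizontal distance between lid and board_ring below 0.008 m and angle between lid's own z axis and vertical below 0.08 rad and linear speed of lid below 0.02 m/s and z of lid in the frame of board_ring between -0.004 and 0.095 m and z of lid in the frame of dish1 above 0.01 m and z of lid in the frame of dish2 above 0.01 m and z of lid in the frame of dish3 above 0.01 m and z of lid in the frame of dish4 above 0.01 m and z of lid in the frame of dish5 above 0.01 m), for 0.2 s.
At the end, for the whole second after the job is handed in: The board lies flat on the cork mat, its centre within 25 mm of the mat's along each side and turned less than 0.2 rad; every dish present and the lid stand level (within 0.08 rad) on it, each centred within 8 mm of the ring's centre, the lid above all dishes; all released and at rest (all of step 2 and all of step 3 and all of step 4 and contact force between the fingers and lid below 0.1 N); the robot touches nothing.
It fails at once if a dish is pried or jammed against the rail of the tray (over 20 N) (contact force between any of dish1, dish2, dish3, dish4, dish5 and rail above 20 N).
It fails at once if the board is pried or jammed against the riser (over 20 N) (contact force between board and riser above 20 N).
It fails at once if a jar or the cup is moved more than 30 mm (distance of any of jar1, jar2, cup from where it was at the start of the episode above 0.03 m).
Of dish1, dish2, dish3, dish4, dish5 only 4 to 5 are there at a start; the rules pass over those that are not, and their reading is None.
At some moment in a run one of dish1, dish2, lid may be knocked a few centimetres aside while the robot is not near it.
Once in a run the grip may slacken for a moment while it holds something.
It also fails if it takes over 210 s, if anything falls off the work surface, if the arm or the gripper's body presses on something with over 40 N, if the wrist force passes 120 N, or if a joint passes its speed limit or range.

## Working session

There is one attempt and no reset: what is moved stays moved. The work goes in short steps, Python scripts to look and compute and a shell command to move; the robot and the scene stay as the last step left them, time stands still between calls to the robot, and variables do not carry over. Pictures are saved under pics/ and viewed, about 12 in all and at most 16, crops included, and the job is handed in when it is done.

```bash
ls; mkdir -p pics; python3 - <<'E'
from workcell import *
import cv2
print(sense())
for n in ("top","side"):
    f=grab_frame(n); cv2.imwrite(f"pics/{n}0.png",f["frame"][:,:,::-1]); print(n,f["K"].tolist(),f["extrinsics"].tolist())
    for k in ("riser","board","board_grip","board_ring","mat","drainer","rail","dish1","lid","cup","jar1"):
        print(k,[(r["conf"],[round(v) for v in r["xyz"]]) for r in find_in(n,k)])
f=grab_frame("wrist");print(f["K"].tolist(),f["mount"].tolist())
E
```

```text
pics
{'clock': 0.0, 'joints': array([ 1.30198006e+00,  1.26378874e-01, -4.05958173e-02,  1.40537152e+00,
       -3.20766943e-05,  1.57077587e+00]), 'qvel': array([ 0.00037176,  0.00043791,  0.00082482,  0.00046854, -0.00127993,
       -0.0018018 ]), 'joint_efforts': array([-1.10185618e-03, -4.35911357e+01,  3.52926028e+01,  1.72989228e-02,
       -2.69429074e-04,  1.64404128e-06]), 'tool_pos': array([139.34044847, 505.76635112, 230.53462099]), 'ee_rot': array([ 2.49830015e+00,  1.90316492e+00, -1.90554606e-03]), 'ft_force': array([-0.76819269,  0.33498661, -1.08901943]), 'ft_torque': array([-0.01668876, -0.01058136, -0.02496769]), 'gripper_width': 0.9985907091998308}
top [[431.0217757341068, 0.0, 323.3002869582458], [0.0, 431.0217757341068, 197.46956222779414], [0.0, 0.0, 1.0]] [[-0.007663632733821161, -0.9999701369264242, 0.00099698980454591, -1.1387873722594937], [-0.9802920757018287, 0.007315993043863897, -0.1974181414206467, 531.1532318102312], [0.1974049519376893, -0.002490281335793307, -0.9803188682512174, 1101.5651719023417], [0.0, 0.0, 0.0, 1.0]]
riser [(0.6, [702, -3, 48])]

[... 1257 characters left out ...]
0.27, [682, 36, 84])]
dish1 [(0.88, [550, 177, 16]), (0.86, [336, 206, 14]), (0.77, [547, 381, 15]), (0.74, [341, 40, 7]), (0.6, [460, 174, 16]), (0.57, [553, 286, 12])]
lid [(0.74, [560, -8, 13]), (0.62, [448, 372, 15])]
cup [(0.74, [714, -288, 62])]
jar1 [(0.84, [681, 34, 85]), (0.8, [674, -60, 98])]
[[306.19006129755377, 0.0, 315.6962085044393], [0.0, 306.19006129755377, 200.69199798539054], [0.0, 0.0, 1.0]] [[0.9999987478897076, 0.0013487692639563686, 0.0008276717280002527, -0.7751586748930839], [-0.001516825991042579, 0.9660408621530692, 0.2583848909852663, -67.27410808952594], [-0.0004510631104653872, -0.25838582289287393, 0.9660416984116383, -142.23961072915233], [0.0, 0.0, 0.0, 1.0]]
```

View pics/top0.png

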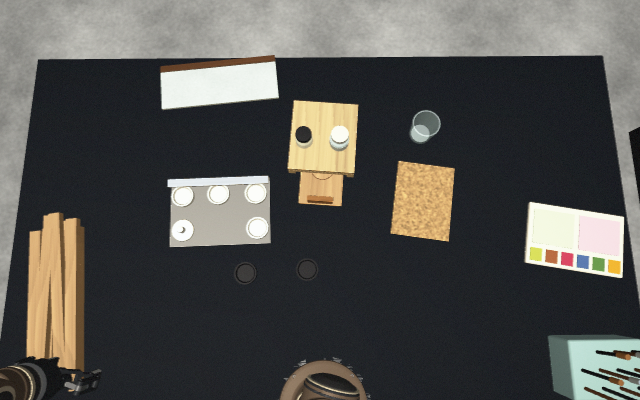

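View pics/side0.png

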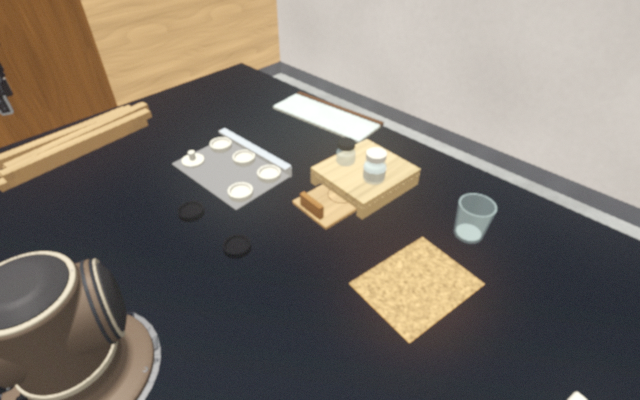

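The top view shows the lid at pixel (182,230), a free white dish at (257,228), and tucked white dishes at (183,197), (218,194) and (256,193), so four dishes in all. The black look-alikes are at (245,272) and (307,269), and they are not meant. The other decoys are the white tray at (220,85), which is not the drainer, and the palette at (575,240). The board's bar grip is at (321,200) and the mat at (422,200).

```bash
cat > h.py <<'E'
from workcell import *
import numpy as np, cv2
from scipy.spatial.transform import Rotation as R
def T():
    s=sense(); M=np.eye(4); M[:3,:3]=R.from_rotvec(s["ee_rot"]).as_matrix(); M[:3,3]=s["tool_pos"]; return M
def grab(n):
    M=T(); f=grab_frame(n)
    C=np.linalg.inv(f["extrinsics"]) if n!="wrist" else M@f["mount"]
    return f["frame"],f["K"],np.array(C)
def back(px,z,K,C):   # pixels -> world points on plane z
    p=np.atleast_2d(px).astype(float); d=np.c_[p,np.ones(len(p))]@np.linalg.inv(K).T@C[:3,:3].T
    return C[:3,3]+d*((z-C[2,3])/d[:,2])[:,None]
def proj(P,K,C):
    W=np.linalg.inv(C); q=np.atleast_2d(P)@W[:3,:3].T+W[:3,3]; q=q@K.T; return q[:,:2]/q[:,2:]
def rect(mask,z,K,C):  # min area rect of a mask on plane z: centre, size, yaw of the long side
    c=max(cv2.findContours(mask.astype(np.uint8),0,1)[0],key=cv2.contourArea)[:,0]
    r=cv2.minAreaRect(back(c,z,K,C)[:,:2].astype(np.float32)); b=cv2.boxPoints(r)
    e=[b[1]-b[0],b[2]-b[1]]; l=max(e,key=np.linalg.norm)
    return np.round(r[0],1),np.round(sorted(map(np.linalg.norm,e)),1),round(float(np.arctan2(l[1],l[0])),3)
def togo(x,y,z=None,xdir=None): # shift in tool axes (cm) and turn to reach a world point
    M=T(); d=M[:3,:3].T@(np.array([x,y,M[2,3] if z is None else z])-M[:3,3])/10
    t=0
    if xdir is not None:
        v=M[:3,:3].T@np.array([np.cos(xdir),np.sin(xdir),0]); t=np.arctan2(v[1],v[0]); t=(t+np.pi/2)%np.pi-np.pi/2
    print("togo cm",np.round(d,2),"turn",round(t,3), "tcp",np.round(M[:3,3],1),"t",round(sense()["clock"],1))
E
python3 - <<'E'
from h import *
f,K,C=grab("top"); h=cv2.cvtColor(f,cv2.COLOR_RGB2HSV).astype(int); H,S,V=h[...,0],h[...,1],h[...,2]
def roi(m,a,b,c,d):
    o=np.zeros_like(m); o[c:d,a:b]=m[c:d,a:b]; return o
m=roi((S>60)&(V>90),380,465,150,250); print("mat",rect(m,3,K,C))
m=roi((S>60)&(V>90),285,365,90,177); print("riser top",rect(m,48,K,C))
m=roi((V>90),285,360,172,220); print("board front",rect(m,10,K,C))
print(f[200,321],f[205,321],f[190,310],f[214,220],f[229,257])
m=roi((V>60),160,275,170,255); print("tray",rect(m,4,K,C))
for n in ("dish1","lid"):
    pass
m=roi((V>215)&(S<40),160,275,188,245).astype(np.uint8)
n,l,st,ce=cv2.connectedComponentsWithStats(m)
for i in range(1,n):
    if st[i,4]>20: print(st[i],ce[i].round(1),back(ce[i],20,K,C).round(0))
cv2.imwrite("pics/crop1.png",np.hstack([cv2.resize(f[170:250,160:280,::-1],None,fx=3.3,fy=3.3),cv2.resize(f[130:210,270:390,::-1],None,fx=3.3,fy=3.3)]))
E
```

```text
mat (array([ 532. , -282.2]), array([162.3, 210.2], dtype=float32), -0.147)
riser top (array([697.6,  -4.5]), array([184.3, 220. ], dtype=float32), -0.079)
board front (array([565.6, -13.4]), array([ 94.4, 156.8], dtype=float32), 1.563)
[166 113  65] [47 43 39] [214 172 119] [182 178 167] [252 253 252]
tray (array([507.2, 287.7]), array([193.5, 288. ], dtype=float32), -1.539)
[171 188  22  18 303] [182.3 196.1] [[545. 384.  20.]]
[207 188  22  16 283] [217.9 194.8] [[547. 286.  20.]]
[244 188  22  16 267] [255.3 194.3] [[548. 182.  20.]]
[246 217  22  22 359] [257.  227.2] [[457. 176.  20.]]
[172 220  21  21 345] [182.  229.9] [[451. 379.  20.]]
```

View pics/crop1.png

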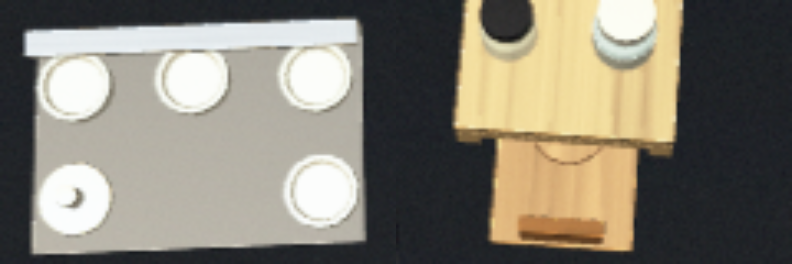

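The crop confirms the white porcelain dishes (three with their rear edge under the rail, one free), the knobbed lid at front left, and the brown bar grip on the board in front of the lip. Next I look at the board from above with the wrist camera.

```bash
python3 - <<'E'
from h import *
f,K,C=grab("top")
print(back([(320.3,198.5)],46,K,C), back([(270+100/3.3,130+140/3.3),(270+95/3.3,130+242/3.3),(270+240/3.3,130+148/3.3),(270+235/3.3,130+250/3.3)],10,K,C).round(0))
g=back([(320.3,198.5)],46,K,C)[0]; togo(g[0],g[1],190,-0.05)
E
```

```text
[[529.75817852   2.9291398   46.        ]] [[612.  59.  10.]
 [524.  63.  10.]
 [604. -60.  10.]
 [516. -55.  10.]]
togo cm [-38.15  50.99   4.13] turn 1.352 tcp [139.4 506.1 231.3] t 1.4
```

```bash
python3 -m crank '[[-2.7,3.6,0.2,0.1],[-5.4,7.2,0.4,0.2],[-8.1,10.8,0.6,0.3],[-10.8,14.4,0.8,0.4],[-13.5,18,1,0.5],[-16.2,21.6,1.2,0.6],[-18.9,25.2,1.4,0.7],[-21.6,28.8,1.6,0.8],[-24.3,32.4,1.8,0.9],[-27,36,2,1]]' 55; python3 -c "
from h import *
togo(530,3,190,-0.05)"
```

```text
clock: 2.35
tool_pos: [415.6, 148.5, 211.5]
ee_rot: [-3.107, -0.466, -0.001]
ft_force: [0.2, 1.7, -1.0]
gripper_width: 0.551
togo cm [ 6.66 17.27  2.15] turn 0.348 tcp [415.6 148.5 211.5] t 2.4
```

```bash
python3 -m crank '[[1.1,2.9,0.4,0.06],[2.2,5.8,0.8,0.12],[3.3,8.6,1.2,0.18],[4.4,11.5,1.6,0.24],[5.5,14.4,2,0.3],[6.6,17.2,2.1,0.34],[6.6,17.2,2.1,0.34],[6.6,17.2,2.1,0.34],[6.6,17.2,2.1,0.34],[6.6,17.2,2.1,0.34]]'; python3 -c "
from h import *
f,K,C=grab('wrist'); cv2.imwrite('pics/w1.png',f[:,:,::-1]); togo(530,3,190,-0.05)
print([(r['conf'],np.round(r['xyz'])) for r in find_in('wrist','board_grip')])
for p in [(520,0,46),(520,0,10)]: print(proj(p,K,C))"
```

```text
clock: 3.35
tool_pos: [528.5, 6.4, 190.6]
ee_rot: [-3.141, 0.057, -0.0]
ft_force: [-1.2, 0.0, -0.2]
gripper_width: 0.553
togo cm [0.16 0.34 0.06] turn 0.013 tcp [528.5   6.4 190.6] t 3.4
[(0.67, array([562.,   9.,   3.]))]
[[309.22108925 195.79001639]]
[[309.90501039 187.69436543]]
```

View pics/w1.png

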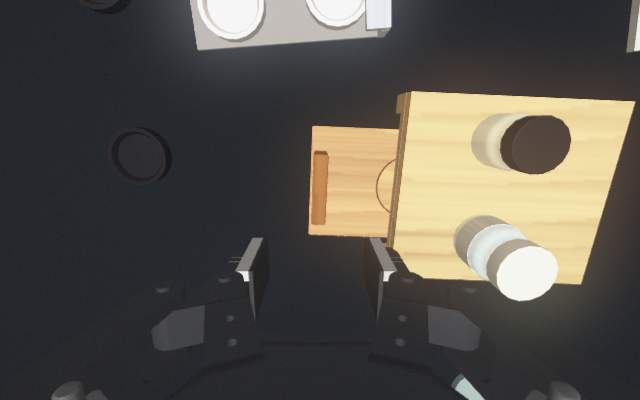

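The wrist view shows the board's front corners at (313,126) and (309,236), the grip's top face from (314,151) to (326,224), and the riser front at about column 395.

```bash
python3 -c "
from h import *
f,K,C=grab('wrist')
g=back([(314,151),(328,153),(326,224),(312,223)],46,K,C); print(g.round(1),g.mean(0).round(1))
b=back([(313,126),(309,236)],10,K,C); print(b.round(1)); d=b[0]-b[1]; print('yaw',np.arctan2(d[1],d[0])-np.pi/2)
m=g[:2].mean(0)-g[2:].mean(0); print('yaw grip',np.arctan2(m[1],m[0])-np.pi/2)
r=back([(412,94),(396,279)],48,K,C);print(r.round(1)); d=r[0]-r[1]; print('yaw riser',np.arctan2(d[1],d[0])-np.pi/2)
c=g.mean(0); togo(c[0],c[1],16,-0.06)
"
```

```text
[[526.3  42.6  46. ]
 [539.3  40.3  46. ]
 [535.6 -29.4  46. ]
 [521.8 -27.9  46. ]] [530.7   6.4  46. ]
[[525.9  64.5  10. ]
 [516.9 -55.7  10. ]]
yaw -0.07483979880354785
yaw grip -0.05889521659476493
[[614.4  89.6  48. ]
 [606.2 -91.3  48. ]]
yaw riser -0.04529235708525636
togo cm [ 0.2  -0.02 17.46] turn 0.023 tcp [528.7   6.3 190.6] t 3.5
```

```bash
python3 -m crank '[[0.2,0.1,3,0.01],[0.2,0.1,6,0.01],[0.2,0.1,9,0.01],[0.2,0.1,12,0.01],[0.2,0.1,14.5,0.01],[0.2,0.1,16.3,0.01],[0.2,0.1,17.2,0.01],[0.2,0.1,17.5,0.01],[0.2,0.1,17.5,0.01],[0.2,0.1,17.5,0.01]]'; python3 -m crank '[[0,0,0,0],[0,0,0,0],[0,0,0,0],[0,0,0,0],[0,0,0,0],[0,0,0,0],[0,0,0,0],[0,0,0,0],[0,0,0,0],[0,0,0,0]]' 5 60
```

```text
clock: 4.5
tool_pos: [531.7, 4.6, 16.4]
ee_rot: [-3.141, 0.075, -0.003]
ft_force: [0.1, 0.2, -0.0]
gripper_width: 0.551
clock: 5.5
tool_pos: [531.6, 4.5, 16.1]
ee_rot: [3.141, -0.076, 0.002]
ft_force: [-0.4, -0.3, 6.0]
gripper_width: 0.153
```

```bash
python3 -m crank '[[-0.6,0,0,0],[-1.8,0,0,0],[-3,0,0,0],[-4.3,0,0,0],[-5.6,0,0,0],[-6.9,0,0,0],[-8.2,0,0,0],[-9.5,0,0,0],[-10.8,0,0,0],[-12,0,0,0]]'; python3 -m crank '[[-0.2,0,0,0],[-0.4,0,0,0],[-0.4,0,0,0],[-0.4,0,0,0],[-0.4,0,0,0],[-0.4,0,0,0],[-0.4,0,0,0],[-0.4,0,0,0],[-0.4,0,0,0],[-0.4,0,0,0]]';python3 -c "
from h import *
f,K,C=grab('top'); cv2.imwrite('pics/t2.png',cv2.resize(f[120:260,260:460,::-1],None,fx=4,fy=4)); 
f,K,C=grab('wrist'); cv2.imwrite('pics/w2.png',f[:,:,::-1])"
```

```text
clock: 6.5
tool_pos: [411.6, 10.4, 16.1]
ee_rot: [-3.141, 0.075, -0.005]
ft_force: [14.2, -0.0, 11.7]
gripper_width: 0.151
clock: 7.5
tool_pos: [407.2, 10.6, 16.1]
ee_rot: [-3.141, 0.075, -0.003]
ft_force: [1.5, 0.0, 9.4]
gripper_width: 0.154
```

View pics/t2.png

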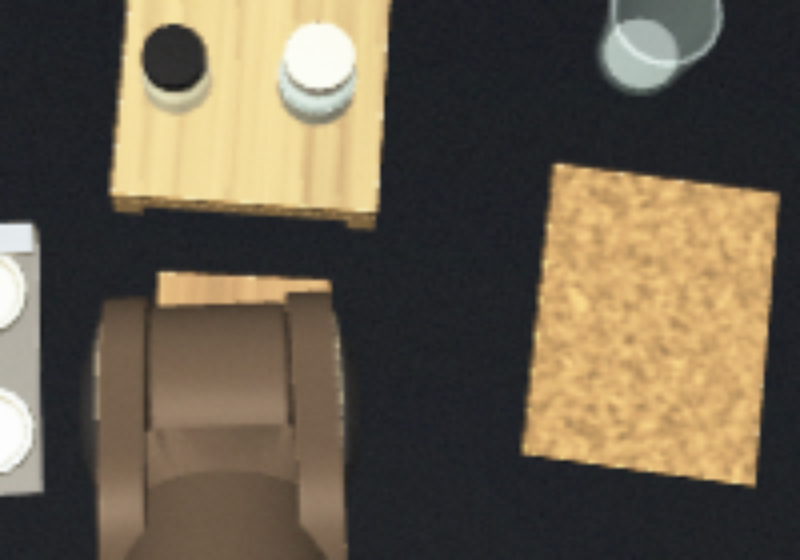

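```bash
python3 -m crank '[[0,0,0,0],[0,0,0,0],[0,0,-0.5,0],[0,0,-1.3,0],[0,0,-2.3,0],[0,0,-3.3,0],[0,0,-4.3,0],[0,0,-5.2,0],[0,0,-6,0],[0,0,-6,0]]' 5 110;python3 -c "
from h import *
togo(457.8,-271,76,-0.147)
f,K,C=grab('side'); cv2.imwrite('pics/s2.png',cv2.resize(f[120:360,180:520,::-1],None,fx=2,fy=2))"
```

```text
clock: 8.6
tool_pos: [407.9, 10.5, 76.6]
ee_rot: [-3.141, 0.075, -0.003]
ft_force: [0.1, 0.2, -3.1]
gripper_width: 0.146
togo cm [ 6.33 27.88  0.07] turn 0.099 tcp [407.9  10.5  76.6] t 8.6
```

View pics/s2.png

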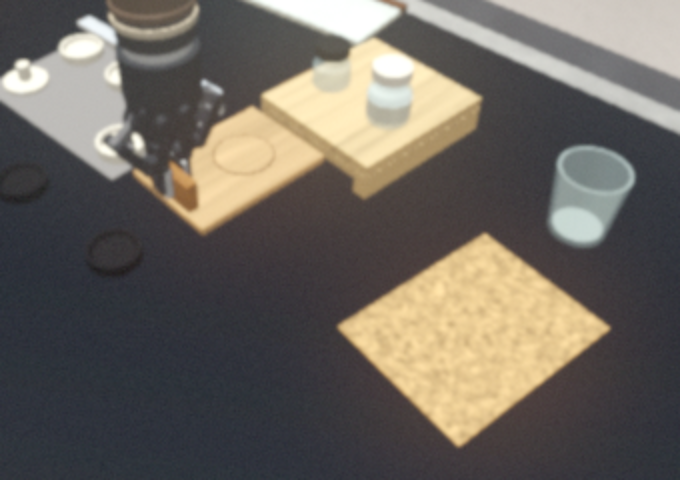

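The board is lifted level. I carry it to the mat next.

```bash
python3 -m crank '[[0.3,1,0,0.01],[0.8,3,0,0.02],[1.5,6,0,0.03],[2.2,9,0,0.04],[3,12.5,0,0.05],[3.7,16,0,0.06],[4.5,19.5,0,0.07],[5.2,23,0,0.08],[5.8,26,0,0.09],[6.2,27.5,0,0.1]]';python3 -c "
from h import *
togo(457.8,-271,19,-0.147)"
```

```text
clock: 9.65
tool_pos: [455.4, -270.1, 74.4]
ee_rot: [3.132, -0.238, -0.001]
ft_force: [0.2, -0.0, -1.4]
gripper_width: 0.143
togo cm [0.26 0.05 5.54] turn -0.004 tcp [ 455.4 -270.1   74.4] t 9.7
```

```bash
python3 -m crank '[[0.1,0,0,0],[0.2,0,0.5,0],[0.2,0,1.3,0],[0.2,0,2.3,0],[0.2,0,3.3,0],[0.2,0,4.2,0],[0.2,0,4.9,0],[0.2,0,5.3,0],[0.2,0,5.55,0],[0.2,0,5.55,0]]' ;python3 -c "
from h import *
togo(457.8,-271,19,-0.147)"
```

```text
clock: 10.65
tool_pos: [457.9, -267.5, 19.8]
ee_rot: [-3.133, 0.232, -0.0]
ft_force: [-0.6, 1.2, -2.4]
gripper_width: 0.142
togo cm [0.04 0.35 0.08] turn -0.001 tcp [ 457.9 -267.5   19.8] t 10.7
```

```bash
python3 -m crank '[[0,0,0.1,0],[0,0,0.2,0],[0,0,0.2,0],[0,0,0.2,0],[0,0,0.2,0],[0,0,0.2,0],[0,0,0.2,0],[0,0,0.2,0],[0,0,0.2,0],[0,0,0.2,0]]' ; python3 -m crank '[[0,0,0,0],[0,0,0,0],[0,0,0,0],[0,0,0,0],[0,0,0,0],[0,0,-1.5,0],[0,0,-5,0],[0,0,-9,0],[0,0,-13,0],[0,0,-17,0]]' 50 40;python3 -c "
from h import *
f,K,C=grab('wrist'); cv2.imwrite('pics/w3.png',f[:,:,::-1]); f,K,C=grab('top'); cv2.imwrite('pics/t3.png',cv2.resize(f[120:260,340:500,::-1],None,fx=3,fy=3)); togo(457.8,-271,19,-0.147)
"
```

```text
clock: 11.65
tool_pos: [458.1, -267.7, 19.3]
ee_rot: [3.132, -0.232, 0.002]
ft_force: [-2.8, 2.7, 7.7]
gripper_width: 0.143
clock: 12.65
tool_pos: [457.5, -267.3, 189.4]
ee_rot: [3.133, -0.232, -0.0]
ft_force: [0.5, -0.5, -0.2]
gripper_width: 0.5
togo cm [-0.35  0.19 17.47] turn -0.001 tcp [ 460.1 -268.8  193.7] t 12.8
```

View pics/w3.png

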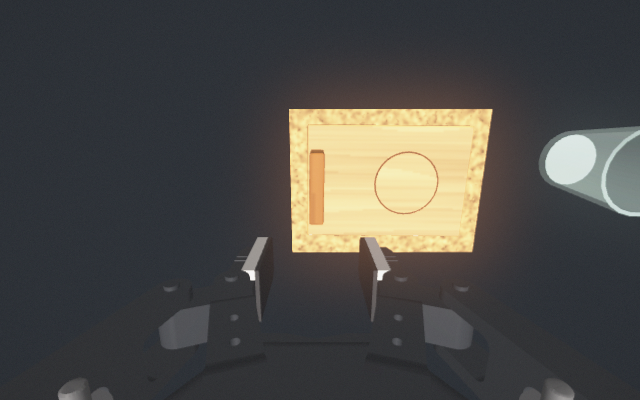

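The board lies square on the mat, with the ring centred near (406,183). Now I measure the ring and the dishes.

```bash
cat >> h.py <<'E'
def ring(): # ring on the board from the wrist view, using a rough expected centre
    f,K,C=grab("wrist"); h=cv2.cvtColor(f,cv2.COLOR_RGB2HSV).astype(int)
    return f,K,C
def circ(f,K,C,z,guess,r=30,dark=False,tol=7):
    """fit circle radius ~r on plane z near guess (world) using edges; returns centre"""
    g=cv2.cvtColor(f,cv2.COLOR_RGB2GRAY); e=cv2.Canny(g,60,140)
    v,u=np.nonzero(e); P=back(np.c_[u,v],z,K,C)[:,:2]; c=np.array(guess[:2],float)
    P=P[np.hypot(*(P-c).T)<r+40]
    best=(0,c)
    for dx in np.arange(-25,26,1.):
        for dy in np.arange(-25,26,1.):
            n=(abs(np.hypot(*(P-c-[dx,dy]).T)-r)<1.2).sum()
            if n>best[0]: best=(n,c+[dx,dy])
    c=best[1]
    from scipy.optimize import least_squares
    Q=P[abs(np.hypot(*(P-c).T)-r)<2.5]
    s=least_squares(lambda q:np.hypot(*(Q-q[:2]).T)-q[2],[*c,r],loss="soft_l1",f_scale=.7)
    return s.x.round(1),best[0]
E
python3 - <<'E'
from h import *
print(np.round(sense()["joints"],2))
f,K,C=grab("wrist"); g=back([(406.5,183)],13,K,C)[0]; print(g.round(1), circ(f,K,C,13,g,34))
q=back([(308,125),(472,125),(306,235),(464,235)],13,K,C); print("board corners",q.round(0).tolist(),q.mean(0).round(1))
f,K,C=grab("top"); print("top ring",circ(f,K,C,13,g,34))
for n,p in dict(d1=(547,182),d2=(547,286),d3=(545,384),free=(457,176),lid=(451,379)).items():
    print(n,circ(f,K,C,20 if n!="lid" else 12,p,30))
togo(457,176,140,1.602)
E
```

```text
[-0.53  0.14 -0.11  1.32  0.    1.19]
[ 556.1 -285.6   13. ] (array([ 549.3, -282.5,   33.6]), np.int64(205))
board corners [[460.0, -210.0, 13.0], [627.0, -235.0, 13.0], [440.0, -329.0, 13.0], [616.0, -355.0, 13.0]] [ 535.9 -282.2   13. ]
top ring (array([ 554.3, -279.9,   33.6]), np.int64(45))
d1 (array([553.6, 183.5,  30.3]), np.int64(40))
d2 (array([552. , 287.2,  30. ]), np.int64(47))
d3 (array([546.9, 385.8,  30.4]), np.int64(45))
free (array([457. , 176.6,  30.3]), np.int64(55))
lid (array([452.5, 381.8,  29.6]), np.int64(49))
togo cm [ -6.69 -43.88   4.82] turn 1.392 tcp [ 458.4 -267.8  188.7] t 12.8
```

```bash
python3 -m crank '[[-0.5,-3,0,-0.1],[-1,-6.5,0.2,-0.22],[-1.5,-10,0.5,-0.34],[-2,-13.5,1,-0.46],[-2.6,-17,1.5,-0.58],[-3.2,-20.5,2,-0.7],[-3.8,-24,2.5,-0.82],[-4.4,-27.5,3,-0.94],[-5,-31,3.5,-1.06],[-5.6,-35,4,-1.18]]' 100 40; python3 -c "
from h import *
togo(457,176.6,140,1.602)"
```

```text
clock: 13.85
tool_pos: [452.7, 88.0, 145.8]
ee_rot: [-2.729, -1.556, 0.004]
ft_force: [1.0, -0.5, -0.1]
gripper_width: 1.0
togo cm [ 7.85 -4.14  0.58] turn -0.566 tcp [452.7  88.  145.8] t 13.8
```

```bash
python3 -m crank '[[1.5,-0.8,0.1,-0.1],[3,-1.6,0.2,-0.2],[4.6,-2.4,0.3,-0.3],[6,-3.2,0.5,-0.4],[7.2,-3.8,0.6,-0.5],[7.8,-4.1,0.6,-0.56],[7.8,-4.1,0.6,-0.56],[7.8,-4.1,0.6,-0.56],[7.8,-4.1,0.6,-0.56],[7.8,-4.1,0.6,-0.56]]'; python3 - <<'E'
from h import *
f,K,C=grab("wrist"); cv2.imwrite("pics/w4.png",f[:,:,::-1])
c,n=circ(f,K,C,20,(457,176)); print("free",c,n)
print(proj([(c[0],c[1],20)],K,C))
togo(c[0],c[1],3,1.602)
print("d1",circ(f,K,C,20,(551,183)))
E
```

```text
clock: 14.85
tool_pos: [458.7, 174.5, 141.6]
ee_rot: [-2.199, -2.243, 0.001]
ft_force: [0.1, 0.2, -0.8]
gripper_width: 1.004
free [455.3 176.   30. ] 239
[[317.45628141 193.60997027]]
togo cm [ 0.15 -0.34 13.87] turn -0.011 tcp [458.8 174.6 141.7] t 14.9
d1 (array([552. , 183.3,  29.9]), np.int64(198))
```

View pics/w4.png

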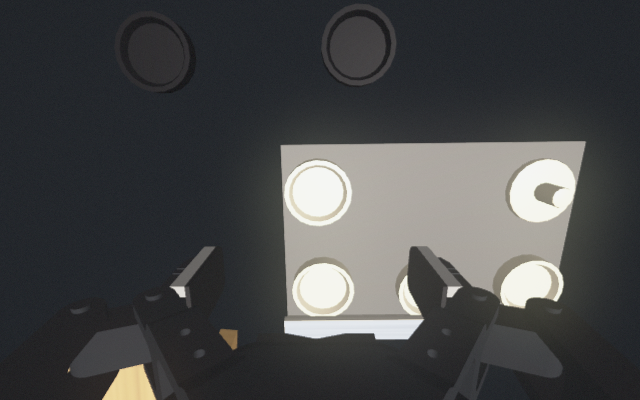

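The wrist view shows the free dish at (318,193), the tucked dishes at (323,290), (420,292) and (532,288), the lid at (542,190), and the black decoys at the top. Both cameras agree on the free dish.

```bash
python3 -m crank '[[0.15,-0.3,3,0],[0.15,-0.3,6,0],[0.15,-0.3,8.5,0],[0.15,-0.3,10.5,0],[0.15,-0.3,12,0],[0.15,-0.3,13,0],[0.15,-0.3,13.6,0],[0.15,-0.3,13.8,0],[0.15,-0.3,13.8,0],[0.15,-0.3,13.8,0]]' ; python3 -m crank '[[0,0,0,0],[0,0,0,0],[0,0,0,0],[0,0,0,0],[0,0,0,0],[0,0,0,0],[0,0,0,0],[0,0,0,0],[0,0,0,0],[0,0,0,0]]' 40 40; python3 -c "
from h import *
print(sense()['ft_force'],T()[:3,3])"
```

```text
clock: 15.9
tool_pos: [456.3, 176.6, 4.5]
ee_rot: [2.197, 2.244, 0.002]
ft_force: [0.6, 0.1, 0.4]
gripper_width: 0.999
clock: 16.9
tool_pos: [456.2, 176.6, 4.7]
ee_rot: [2.197, 2.244, 0.002]
ft_force: [-1.7, -1.1, 6.1]
gripper_width: 0.685
[-1.65336772 -1.12176854  6.07103118] [456.18593366 176.55302666   4.74694977]
```

```bash
python3 -m crank '[[0,0,-0.5,0],[0,0,-1.5,0],[0,0,-3,0],[0,0,-5,0],[0,0,-7,0],[0,0,-9,0],[0,0,-10.5,0],[0,0,-11.5,0],[0,0,-12,0],[0,0,-12,0]]' - 60; python3 - <<'E'
from h import *
f,K,C=grab("wrist"); cv2.imwrite("pics/w5.png",f[:,:,::-1])
M=T(); print("held dish centre at top", circ(f,K,C,M[2,3]+15,M[:2,3]))
togo(552,-281.5,125,1.424)
E
```

```text
clock: 17.9
tool_pos: [456.1, 176.5, 124.3]
ee_rot: [2.197, 2.245, 0.001]
ft_force: [0.4, -0.1, -1.0]
gripper_width: 0.675
held dish centre at top (array([455.6, 176.5,  30. ]), np.int64(477))
togo cm [-45.98   8.66  -0.14] turn 0.168 tcp [455.7 176.4 123.6] t 17.9
```

View pics/w5.png

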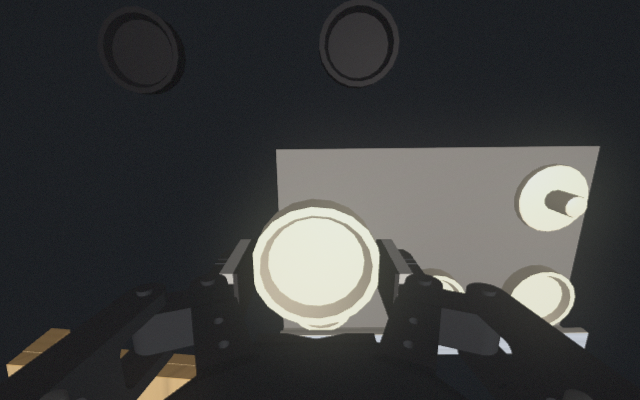

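```bash
python3 -m crank '[[-1,0.2,0,0],[-3,0.6,0,0.01],[-6,1.1,0,0.02],[-9.5,1.8,0,0.04],[-13,2.5,0,0.06],[-16.5,3.1,0,0.08],[-20,3.8,0,0.09],[-23.5,4.5,0,0.1],[-27,5.1,0,0.11],[-30.5,5.8,0,0.12]]'; python3 -m crank '[[-3.5,0.6,0,0.01],[-7,1.3,0,0.02],[-10,1.9,0,0.03],[-12.5,2.4,0,0.04],[-14,2.7,0,0.04],[-14.8,2.8,0,0.04],[-14.8,2.8,0,0.04],[-14.8,2.8,0,0.04],[-14.8,2.8,0,0.04],[-14.8,2.8,0,0.04]]'; python3 - <<'E'
from h import *
f,K,C=grab("wrist"); cv2.imwrite("pics/w6.png",f[:,:,::-1])
M=T(); print("held dish centre at top", circ(f,K,C,M[2,3]+15,M[:2,3]))
togo(552,-281.5,14.5,1.424)
print(proj([(552,-281.5,13)],K,C), "ring", circ(f,K,C,13,(552,-281.5),34))
E
```

```text
clock: 18.95
tool_pos: [519.6, -129.4, 122.9]
ee_rot: [-2.329, -2.107, 0.002]
ft_force: [0.4, 0.3, -1.4]
gripper_width: 0.671
clock: 19.95
tool_pos: [533.6, -276.4, 124.0]
ee_rot: [2.369, 2.064, 0.0]
ft_force: [-0.8, -0.6, -0.9]
gripper_width: 0.674
held dish centre at top (array([ 532.5, -276.6,   29.9]), np.int64(468))
togo cm [-0.24  1.89 10.95] turn 0.009 tcp [ 533.6 -276.5  124. ] t 20.0
[[313.07817715 221.21268782]] ring (array([ 550.9, -282.3,   34.2]), np.int64(178))
```

View pics/w6.png

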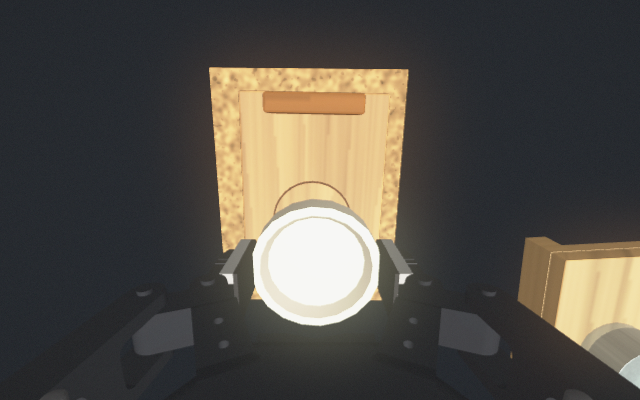

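```bash
python3 -m crank '[[-0.1,0.5,0.5,0],[-0.2,1,1.5,0],[-0.3,1.6,3.5,0],[-0.3,1.9,5.5,0],[-0.3,1.9,7.5,0],[-0.3,1.9,9,0],[-0.3,1.9,10,0],[-0.3,1.9,10.6,0],[-0.3,1.9,10.9,0],[-0.3,1.9,10.9,0]]'; python3 -c "
from h import *
print(sense()['ft_force']);togo(552,-282,14)"
```

```text
clock: 21.0
tool_pos: [552.1, -283.1, 14.9]
ee_rot: [2.37, 2.062, 0.0]
ft_force: [-0.9, 0.1, 0.2]
gripper_width: 0.673
[-0.94451354  0.10554873  0.15870398]
togo cm [ 0.1  -0.03  0.09] turn 0 tcp [ 552.1 -283.1   14.9] t 21.0
```

```bash
python3 -m crank '[[0.1,0,0,0],[0.1,0,0.05,0],[0.1,0,0.1,0],[0.1,0,0.1,0],[0.1,0,0.1,0],[0.1,0,0.1,0],[0.1,0,0.1,0],[0.1,0,0.1,0],[0.1,0,0.1,0],[0.1,0,0.1,0]]'; python3 -m crank '[[0,0,0,0],[0,0,0,0],[0,0,0,0],[0,0,0,0],[0,0,-1,0],[0,0,-3,0],[0,0,-6,0],[0,0,-9.5,0],[0,0,-12.5,0],[0,0,-13.5,0]]' 100 40; python3 -m crank '[[0,-0.5,0,0],[0,-1,0,0],[0,-1.5,0,0],[0,-1.5,0,0],[0,-1.5,0,0],[0,-1.5,0,0],[0,-1.5,0,0],[0,-1.5,0,0],[0,-1.5,0,0],[0,-1.5,0,0]]'; python3 - <<'E'
from h import *
f,K,C=grab("wrist"); cv2.imwrite("pics/w7.png",f[:,:,::-1])
print("dish", circ(f,K,C,29,(552,-282)), "ring", circ(f,K,C,13,(551,-282),34))
f,K,C=grab("top"); print("top free view d1,d2,d3,lid",[circ(f,K,C,z,p)[0] for p,z in (((552,183),20),((551,287),20),((547,386),20),((452,381),12))])
togo(551,183,125,1.602)
E
```

```text
clock: 22.0
tool_pos: [552.2, -282.0, 14.1]
ee_rot: [2.37, 2.062, 0.0]
ft_force: [-0.3, -0.3, 2.9]
gripper_width: 0.672
clock: 23.0
tool_pos: [553.5, -282.7, 153.4]
ee_rot: [2.366, 2.058, 0.004]
ft_force: [0.2, -0.4, -0.5]
gripper_width: 0.999
clock: 24.0
tool_pos: [537.3, -279.9, 148.8]
ee_rot: [2.37, 2.062, 0.0]
ft_force: [-0.2, -0.3, 0.1]
gripper_width: 0.998
dish (array([ 551. , -282.1,   30.3]), np.int64(229)) ring (array([ 552.8, -282.3,   34.4]), np.int64(206))
top free view d1,d2,d3,lid [array([554. , 183.5,  30.5]), array([552. , 287.1,  29.9]), array([546.8, 385.9,  30.3]), array([452.5, 381.8,  29.6])]
togo cm [46.03 -5.04  2.38] turn -0.17 tcp [ 537.2 -279.9  148.8] t 24.1
```

View pics/w7.png

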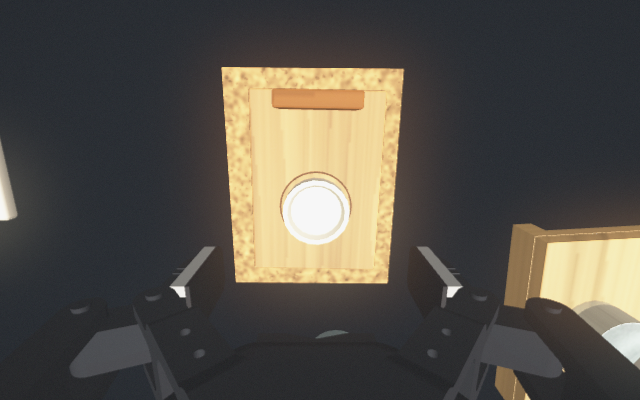

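```bash
python3 -m crank '[[2,-0.2,0,-0.01],[5,-0.5,0.1,-0.02],[9,-1,0.3,-0.04],[13,-1.5,0.5,-0.06],[17.5,-2,0.8,-0.08],[22,-2.5,1,-0.1],[26.5,-3,1.2,-0.12],[31,-3.5,1.5,-0.14],[35.5,-4,1.8,-0.16],[39.5,-4.5,2,-0.17]]' ; python3 -c "
from h import *
togo(545,183.4,125,1.602)"
```

```text
clock: 25.1
tool_pos: [547.1, 119.7, 128.8]
ee_rot: [2.185, 2.257, 0.001]
ft_force: [0.6, -0.3, 0.5]
gripper_width: 0.996
togo cm [ 6.37 -0.    0.38] turn 0.001 tcp [547.1 119.7 128.8] t 25.1
```

```bash
python3 -m crank '[[2,0,0.1,0],[4,0,0.3,0],[5.5,0,0.4,0],[6.2,0,0.4,0],[6.35,0,0.4,0],[6.35,0,0.4,0],[6.35,0,0.4,0],[6.35,0,0.4,0],[6.35,0,0.4,0],[6.35,0,0.4,0]]' ; python3 - <<'E'
from h import *
f,K,C=grab("wrist"); c,n=circ(f,K,C,20,(553,183.4)); print(c,n); togo(c[0],c[1],4.5,1.602)
g=cv2.Canny(cv2.cvtColor(f,cv2.COLOR_RGB2GRAY),60,140)
E
```

```text
clock: 26.1
tool_pos: [545.4, 180.6, 124.9]
ee_rot: [2.187, 2.255, 0.0]
ft_force: [1.2, -0.7, 0.1]
gripper_width: 0.998
[552.1 183.2  29.7] 238
togo cm [ 0.22  0.68 12.03] turn -0.0 tcp [545.4 180.8 124.8] t 26.1
```

```bash
python3 -m crank '[[0.25,0.4,2,0],[0.25,0.7,5,0],[0.25,0.7,7.5,0],[0.25,0.7,9.5,0],[0.25,0.7,10.8,0],[0.25,0.7,11.5,0],[0.25,0.7,11.9,0],[0.25,0.7,12.05,0],[0.25,0.7,12.05,0],[0.25,0.7,12.05,0]]' ; python3 -m crank '[[0,0,0,0],[0,0,0,0],[0,0,0,0],[0,0,0,0],[0,0,0,0],[0,0,0,0],[0,0,0,0],[0,0,0,0],[0,0,0,0],[0,0,0,0]]' 40 40;
```

```text
clock: 27.15
tool_pos: [552.8, 183.9, 5.1]
ee_rot: [2.186, 2.255, 0.002]
ft_force: [0.7, 0.8, 1.0]
gripper_width: 0.999
clock: 28.15
tool_pos: [552.6, 183.9, 5.3]
ee_rot: [2.186, 2.255, 0.002]
ft_force: [-2.0, -1.0, 5.4]
gripper_width: 0.68
```

```bash
python3 -m crank '[[0,-0.2,0,0],[0,-0.6,0,0],[0,-1.2,0,0],[0,-1.8,0,0],[0,-2.4,0,0],[0,-3,0,0],[0,-3.6,0,0],[0,-4,0,0],[0,-4,0,0],[0,-4,0,0]]' - 60; python3 -m crank '[[0,0,-0.5,0],[0,0,-1.5,0],[0,0,-3,0],[0,0,-5,0],[0,0,-7,0],[0,0,-9,0],[0,0,-10.5,0],[0,0,-11.5,0],[0,0,-12,0],[0,0,-12,0]]'; python3 - <<'E'
from h import *
f,K,C=grab("wrist"); M=T(); print("held", circ(f,K,C,M[2,3]+15,M[:2,3]))
togo(545,-282,125,1.424)
E
```

```text
clock: 29.15
tool_pos: [512.9, 182.9, 5.5]
ee_rot: [2.186, 2.255, 0.003]
ft_force: [1.3, 1.1, 8.8]
gripper_width: 0.674
clock: 30.15
tool_pos: [512.3, 182.5, 124.6]
ee_rot: [2.186, 2.256, 0.0]
ft_force: [-0.3, 0.2, -1.5]
gripper_width: 0.673
held (array([512. , 182.6,  29.8]), np.int64(448))
togo cm [-46.52   1.85  -0.1 ] turn 0.178 tcp [512.  182.4 123.9] t 30.2
```

```bash
python3 -m crank '[[-1,0,0,0],[-3,0.1,0,0.01],[-6,0.2,0,0.02],[-9.5,0.4,0,0.04],[-13,0.5,0,0.06],[-16.5,0.6,0,0.08],[-20,0.8,0,0.1],[-23.5,0.9,0,0.12],[-27,1.1,0,0.13],[-30.5,1.2,0,0.14]]'; python3 -m crank '[[-3.5,0.3,0,0.01],[-7,0.6,0,0.02],[-10,1.2,0,0.03],[-12.5,2,0,0.03],[-14.5,2.6,0,0.03],[-15.8,2.9,0,0.03],[-15.8,2.9,0,0.03],[-15.8,2.9,0,0.03],[-15.8,2.9,0,0.03],[-15.8,2.9,0,0.03]]'; python3 - <<'E'
from h import *
f,K,C=grab("wrist"); M=T(); print("held", circ(f,K,C,M[2,3]+15,M[:2,3]),"dish below",circ(f,K,C,29,(551.5,-282)))
togo(552.2,-282,31.2,1.424)
E
```

```text
clock: 31.2
tool_pos: [532.9, -123.9, 123.5]
ee_rot: [-2.339, -2.096, 0.001]
ft_force: [1.0, 0.0, -1.2]
gripper_width: 0.67
clock: 32.2
tool_pos: [545.4, -281.2, 124.5]
ee_rot: [-2.369, -2.063, -0.0]
ft_force: [-0.0, 1.5, -0.5]
gripper_width: 0.673
held (array([ 544.5, -281.4,   29.8]), np.int64(478)) dish below (array([ 544.5, -281.3,   30.4]), np.int64(205))
togo cm [0.02 0.68 9.33] turn 0.009 tcp [ 545.5 -281.3  124.5] t 32.2
```

```bash
python3 -m crank '[[0,0.3,0.5,0],[0,0.5,1.5,0],[0,0.7,3,0],[0,0.7,4.8,0],[0,0.7,6.5,0],[0,0.7,7.8,0],[0,0.7,8.7,0],[0,0.7,9.2,0],[0,0.7,9.35,0],[0,0.7,9.35,0]]'; python3 -c "
from h import *
print(sense()['ft_force']);togo(552.2,-282,30.3)"
```

```text
clock: 33.25
tool_pos: [552.6, -283.3, 31.1]
ee_rot: [2.37, 2.062, 0.0]
ft_force: [0.4, 0.6, -0.7]
gripper_width: 0.675
[ 0.40788761  0.58900247 -0.69162909]
togo cm [ 0.12 -0.06  0.08] turn 0 tcp [ 552.6 -283.3   31.1] t 33.2
```

```bash
python3 -m crank '[[0.1,0,0,0],[0.1,0,0.05,0],[0.1,0,0.1,0],[0.1,0,0.1,0],[0.1,0,0.1,0],[0.1,0,0.1,0],[0.1,0,0.1,0],[0.1,0,0.1,0],[0.1,0,0.1,0],[0.1,0,0.1,0]]'; python3 -m crank '[[0,0,0,0],[0,0,0,0],[0,0,0,0],[0,0,0,0],[0,0,-1,0],[0,0,-3,0],[0,0,-6,0],[0,0,-9,0],[0,0,-11.5,0],[0,0,-12,0]]' 100 40; python3 -m crank '[[0,-0.5,0,0],[0,-1,0,0],[0,-1.5,0,0],[0,-1.5,0,0],[0,-1.5,0,0],[0,-1.5,0,0],[0,-1.5,0,0],[0,-1.5,0,0],[0,-1.5,0,0],[0,-1.5,0,0]]'; python3 - <<'E'
from h import *
f,K,C=grab("wrist"); cv2.imwrite("pics/w8.png",f[:,:,::-1])
print("dish", circ(f,K,C,45,(552,-282)), "ring", circ(f,K,C,13,(551,-282),34))
f,K,C=grab("top"); print("top d2,d3,lid",[circ(f,K,C,z,p)[0] for p,z in (((551,287),20),((547,386),20),((452,381),12))])
togo(545,287.1,125,1.602)
E
```

```text
clock: 34.25
tool_pos: [552.8, -282.3, 30.5]
ee_rot: [2.369, 2.062, 0.001]
ft_force: [-0.5, 1.2, 6.0]
gripper_width: 0.674
clock: 35.25
tool_pos: [554.0, -283.0, 154.2]
ee_rot: [2.366, 2.058, 0.004]
ft_force: [0.6, 0.1, -0.1]
gripper_width: 1.002
clock: 36.25
tool_pos: [537.7, -280.1, 149.8]
ee_rot: [-2.37, -2.062, 0.0]
ft_force: [0.1, 0.1, -0.3]
gripper_width: 1.0
dish (array([ 552.2, -282.4,   30.4]), np.int64(243)) ring (array([ 562.9, -283.9,   34.2]), np.int64(239))
top d2,d3,lid [array([552. , 287.2,  30. ]), array([546.8, 385.9,  30.3]), array([452.5, 381.8,  29.6])]
togo cm [56.28 -7.12  2.48] turn -0.17 tcp [ 537.6 -280.1  149.8] t 36.4
```

```bash
python3 -m crank '[[2,-0.2,0,-0.01],[5,-0.5,0,-0.02],[9,-1,0,-0.04],[13.5,-1.6,0,-0.06],[18,-2.2,0,-0.08],[22.5,-2.8,0,-0.1],[27,-3.4,0,-0.12],[31.5,-4,0,-0.14],[36,-4.6,0,-0.16],[40.5,-5.1,0,-0.17]]' ;  python3 -m crank '[[4,0,0.3,0],[8,0,0.8,0],[11.5,0,1.5,0],[14,0,2,0],[15.5,0,2.3,0],[16,0,2.4,0],[16,0,2.4,0],[16,0,2.4,0],[16,0,2.4,0],[16,0,2.4,0]]' ; python3 - <<'E'
from h import *
f,K,C=grab("wrist"); c,n=circ(f,K,C,20,(553,287)); print(c,n); togo(c[0]+.4,c[1],5,1.602)
E
```

```text
clock: 37.35
tool_pos: [542.9, 129.9, 150.1]
ee_rot: [2.185, 2.256, 0.001]
ft_force: [0.7, -0.3, 0.4]
gripper_width: 1.001
clock: 38.35
tool_pos: [538.5, 287.1, 126.2]
ee_rot: [2.188, 2.254, 0.001]
ft_force: [0.3, 0.3, 0.5]
gripper_width: 1.001
[550.9 286.6  29.9] 223
togo cm [-0.1   1.28 12.11] turn -0.001 tcp [538.5 287.2 126.1] t 38.4
```

```bash
python3 -m crank '[[-0.05,0.5,2,0],[-0.1,1,5,0],[-0.1,1.3,7.5,0],[-0.1,1.3,9.5,0],[-0.1,1.3,10.8,0],[-0.1,1.3,11.5,0],[-0.1,1.3,11.9,0],[-0.1,1.3,12.1,0],[-0.1,1.3,12.1,0],[-0.1,1.3,12.1,0]]' ; python3 -m crank '[[0,0,0,0],[0,0,0,0],[0,0,0,0],[0,0,0,0],[0,0,0,0],[0,0,0,0],[0,0,0,0],[0,0,0,0],[0,0,0,0],[0,0,0,0]]' 40 40;
```

```text
clock: 39.4
tool_pos: [551.7, 287.7, 5.7]
ee_rot: [2.186, 2.256, 0.002]
ft_force: [-0.8, -0.1, 0.5]
gripper_width: 1.001
clock: 40.4
tool_pos: [551.6, 287.6, 5.7]
ee_rot: [2.186, 2.255, 0.002]
ft_force: [-0.9, -0.3, 5.7]
gripper_width: 0.683
```

```bash
python3 -c "
from h import *
f,K,C=grab('wrist'); cv2.imwrite('pics/w9.png',f[:,:,::-1]); M=T(); print('held', circ(f,K,C,20,M[:2,3]))"
```

```text
held (array([551. , 287.5,  29.9]), np.int64(448))
```

```bash
python3 -m crank '[[0,-0.2,0,0],[0,-0.6,0,0],[0,-1.2,0,0],[0,-1.8,0,0],[0,-2.4,0,0],[0,-3,0,0],[0,-3.6,0,0],[0,-4,0,0],[0,-4,0,0],[0,-4,0,0]]' - 60; python3 -m crank '[[0,0,-0.5,0],[0,0,-1.5,0],[0,0,-3,0],[0,0,-5,0],[0,0,-7,0],[0,0,-9,0],[0,0,-10.5,0],[0,0,-11.5,0],[0,0,-12,0],[0,0,-12,0]]'; python3 - <<'E'
from h import *
f,K,C=grab("wrist"); M=T(); print("held", circ(f,K,C,M[2,3]+15,M[:2,3]))
togo(545,-282,125,1.424)
E
```

```text
clock: 41.45
tool_pos: [511.8, 286.8, 6.0]
ee_rot: [2.186, 2.256, 0.004]
ft_force: [1.9, 1.3, 7.8]
gripper_width: 0.668
clock: 42.45
tool_pos: [511.3, 286.2, 125.1]
ee_rot: [2.186, 2.256, 0.001]
ft_force: [-0.5, 1.2, -1.2]
gripper_width: 0.669
held (array([510.3, 286.2,  29.9]), np.int64(457))
togo cm [-5.688e+01  1.620e+00 -4.000e-02] turn 0.178 tcp [511.  286.1 124.4] t 42.5
```

```bash
python3 -m crank '[[-1.5,0,0,0],[-4.5,0.1,0,0.01],[-8.5,0.2,0,0.02],[-13,0.3,0,0.04],[-17.5,0.5,0,0.06],[-22,0.6,0,0.08],[-26.5,0.7,0,0.1],[-31,0.8,0,0.12],[-35.5,1,0,0.13],[-40,1.1,0,0.14]]'; python3 -c "
from h import *
togo(545,-282,125,1.424)"
```

```text
clock: 43.5
tool_pos: [533.5, -115.7, 124.0]
ee_rot: [-2.339, -2.096, 0.001]
ft_force: [0.1, 0.4, -0.2]
gripper_width: 0.673
togo cm [-16.41   2.96  -0.1 ] turn 0.037 tcp [ 533.5 -115.7  124. ] t 43.5
```

```bash
python3 -m crank '[[-4,0.7,0,0.01],[-8,1.4,0,0.02],[-11.5,2,0,0.03],[-14,2.5,0,0.03],[-15.8,2.8,0,0.03],[-16.3,2.9,0,0.03],[-16.3,2.9,0,0.03],[-16.3,2.9,0,0.03],[-16.3,2.9,0,0.03],[-16.3,2.9,0,0.03]]'; python3 - <<'E'
from h import *
f,K,C=grab("wrist"); M=T(); print("held", circ(f,K,C,M[2,3]+15,M[:2,3]))
togo(552.5,-282,47.5,1.424)
E
```

```text
clock: 44.5
tool_pos: [546.0, -277.5, 125.0]
ee_rot: [2.369, 2.064, 0.0]
ft_force: [0.0, 0.3, -0.5]
gripper_width: 0.67
held (array([ 544.8, -277.6,   29.7]), np.int64(463))
togo cm [-0.34  0.71  7.75] turn 0.009 tcp [ 546.  -277.6  125. ] t 44.5
```

```bash
python3 -m crank '[[-0.15,0.3,0.5,0],[-0.3,0.5,1.5,0],[-0.3,0.7,3,0],[-0.3,0.7,4.5,0],[-0.3,0.7,5.8,0],[-0.3,0.7,6.8,0],[-0.3,0.7,7.4,0],[-0.3,0.7,7.7,0],[-0.3,0.7,7.7,0],[-0.3,0.7,7.7,0]]'; python3 -c "
from h import *
print(sense()['ft_force']);togo(552.5,-282,46.7)"
```

```text
clock: 45.55
tool_pos: [552.7, -282.6, 48.4]
ee_rot: [2.369, 2.061, 0.001]
ft_force: [0.3, 0.4, -0.2]
gripper_width: 0.673
[ 0.26841581  0.37373078 -0.19484181]
togo cm [ 0.06 -0.03  0.17] turn 0 tcp [ 552.7 -282.6   48.4] t 45.5
```

```bash
python3 -m crank '[[0.05,0,0,0],[0.05,0,0.05,0],[0.05,0,0.1,0],[0.05,0,0.15,0],[0.05,0,0.2,0],[0.05,0,0.2,0],[0.05,0,0.2,0],[0.05,0,0.2,0],[0.05,0,0.2,0],[0.05,0,0.2,0]]'; python3 -m crank '[[0,0,0,0],[0,0,0,0],[0,0,0,0],[0,0,0,0],[0,0,-1,0],[0,0,-3,0],[0,0,-6,0],[0,0,-8.5,0],[0,0,-10,0],[0,0,-10.5,0]]' 100 40; python3 -m crank '[[0,-0.5,0,0],[0,-1,0,0],[0,-1.5,0,0],[0,-1.5,0,0],[0,-1.5,0,0],[0,-1.5,0,0],[0,-1.5,0,0],[0,-1.5,0,0],[0,-1.5,0,0],[0,-1.5,0,0]]'; python3 - <<'E'
from h import *
f,K,C=grab("wrist"); cv2.imwrite("pics/w10.png",f[:,:,::-1])
print("dish", circ(f,K,C,61,(552,-282)))
f,K,C=grab("top"); print("top d3,lid",[circ(f,K,C,z,p)[0] for p,z in (((547,386),20),((452,381),12))])
togo(540,386,125,1.602)
E
```

```text
clock: 46.55
tool_pos: [552.6, -282.0, 46.9]
ee_rot: [2.369, 2.061, 0.001]
ft_force: [-2.9, 1.2, 6.4]
gripper_width: 0.672
clock: 47.55
tool_pos: [553.4, -282.5, 153.7]
ee_rot: [2.367, 2.06, 0.002]
ft_force: [0.7, -0.0, 0.1]
gripper_width: 1.002
clock: 48.55
tool_pos: [537.6, -279.9, 150.7]
ee_rot: [-2.37, -2.062, 0.0]
ft_force: [-0.7, 0.0, 0.6]
gripper_width: 1.0
dish (array([ 552. , -282.1,   30.2]), np.int64(265))
top d3,lid [array([546.9, 385.8,  30.4]), array([452.5, 381.8,  29.6])]
togo cm [65.98 -8.97  2.58] turn -0.17 tcp [ 537.6 -279.9  150.8] t 48.6
```

```bash
python3 -m crank '[[2,-0.2,0,-0.01],[5.5,-0.6,0,-0.02],[10,-1.2,0,-0.04],[14.8,-1.9,0,-0.06],[19.6,-2.6,0,-0.08],[24.4,-3.3,0,-0.1],[29.2,-4,0,-0.12],[34,-4.6,0,-0.14],[38.8,-5.3,0,-0.16],[43.6,-5.9,0,-0.17]]' ; python3 -c "
from h import *
togo(540,386,125,1.602)"
```

```text
clock: 49.65
tool_pos: [539.1, 162.1, 151.1]
ee_rot: [2.185, 2.256, 0.001]
ft_force: [0.4, -0.4, 0.3]
gripper_width: 0.998
togo cm [22.38  0.8   2.61] turn 0.001 tcp [539.1 162.1 151.1] t 49.6
```

```bash
python3 -m crank '[[4.5,0.1,0.2,0],[9,0.3,0.6,0],[13.5,0.5,1.2,0],[17.5,0.6,1.8,0],[20,0.7,2.2,0],[21.6,0.8,2.5,0],[22.1,0.8,2.6,0],[22.1,0.8,2.6,0],[22.1,0.8,2.6,0],[22.1,0.8,2.6,0]]' ; python3 - <<'E'
from h import *
f,K,C=grab("wrist"); c,n=circ(f,K,C,20,(547,386)); print(c,n); togo(c[0]+.4,c[1],5,1.602)
cv2.imwrite("pics/w11.png",f[:,:,::-1])
E
```

```text
clock: 50.65
tool_pos: [541.0, 380.0, 125.4]
ee_rot: [2.188, 2.254, 0.001]
ft_force: [-0.1, -0.4, -0.4]
gripper_width: 0.999
[545.2 384.9  29.9] 246
togo cm [ 0.46  0.48 12.04] turn -0.002 tcp [540.9 380.1 125.4] t 50.7
```

View pics/w11.png

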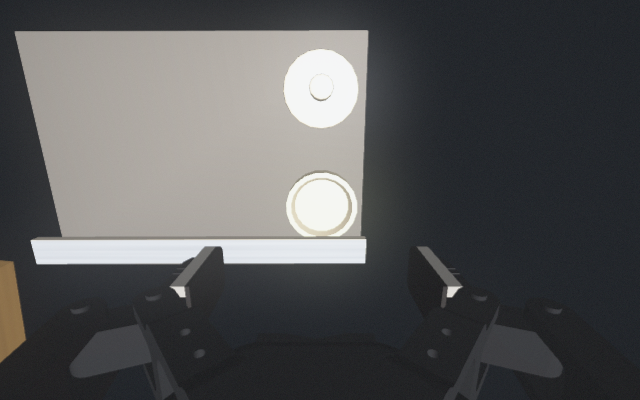

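The last dish is at (322,205), tucked under the rail, with the lid at (321,88). There is only room for a short slide here, about 20 mm.

```bash
python3 -m crank '[[0.3,0.3,2,0],[0.45,0.5,5,0],[0.45,0.5,7.5,0],[0.45,0.5,9.5,0],[0.45,0.5,10.8,0],[0.45,0.5,11.5,0],[0.45,0.5,11.9,0],[0.45,0.5,12.05,0],[0.45,0.5,12.05,0],[0.45,0.5,12.05,0]]' ; python3 -m crank '[[0,0,0,0],[0,0,0,0],[0,0,0,0],[0,0,0,0],[0,0,0,0],[0,0,0,0],[0,0,0,0],[0,0,0,0],[0,0,0,0],[0,0,0,0]]' 40 40;
```

```text
clock: 51.7
tool_pos: [545.8, 386.2, 5.2]
ee_rot: [2.186, 2.256, 0.002]
ft_force: [0.0, 0.9, 0.3]
gripper_width: 0.998
clock: 52.7
tool_pos: [545.8, 386.1, 5.2]
ee_rot: [2.186, 2.256, 0.002]
ft_force: [-0.7, -0.3, 6.3]
gripper_width: 0.682
```

```bash
python3 -m crank '[[0,-0.1,0,0],[0,-0.3,0,0],[0,-0.6,0,0],[0,-0.9,0,0],[0,-1.2,0,0],[0,-1.5,0,0],[0,-1.8,0,0],[0,-2,0,0],[0,-2.1,0,0],[0,-2.1,0,0]]' - 60;  python3 - <<'E'
from h import *
f,K,C=grab("wrist"); M=T(); print("held", circ(f,K,C,20,M[:2,3]),M[:3,3])
E
```

```text
clock: 53.7
tool_pos: [525.6, 386.0, 5.4]
ee_rot: [2.186, 2.255, 0.005]
ft_force: [2.4, 0.7, 5.0]
gripper_width: 0.675
held (array([525.4, 385.9,  29.8]), np.int64(447)) [525.60121232 385.99649702   5.45541186]
```

```bash
python3 -m crank '[[0,0,-0.5,0],[0,0,-1.5,0],[0,0,-3,0],[0,0,-5,0],[0,0,-7,0],[0,0,-9,0],[0,0,-10.5,0],[0,0,-11.5,0],[0,0,-12.5,0],[0,0,-12.5,0]]'; python3 - <<'E'
from h import *
f,K,C=grab("wrist"); M=T(); print("held", circ(f,K,C,M[2,3]+15,M[:2,3]))
togo(545,-282,130,1.424)
E
```

```text
clock: 54.75
tool_pos: [524.9, 385.6, 130.9]
ee_rot: [2.186, 2.256, 0.003]
ft_force: [0.0, 0.5, -0.4]
gripper_width: 0.671
held (array([524.9, 385.6,  29.9]), np.int64(462))
togo cm [-6.677e+01 -4.000e-02 -5.000e-02] turn 0.178 tcp [524.6 385.4 129.8] t 54.8
```

```bash
python3 -m crank '[[-1.5,0,0,0],[-4.5,0,0,0.01],[-9,0,0,0.02],[-13.7,0,0,0.04],[-18.4,0,0,0.06],[-23.1,0,0,0.08],[-27.8,0,0,0.1],[-32.5,0,0,0.12],[-37.2,0,0,0.13],[-41.9,0,0,0.14]]'; python3 -c "
from h import *
togo(545,-282,130,1.424)"
```

```text
clock: 55.8
tool_pos: [536.0, -36.2, 128.5]
ee_rot: [-2.339, -2.096, 0.002]
ft_force: [-0.2, -0.3, -0.4]
gripper_width: 0.676
togo cm [-24.34   3.59  -0.15] turn 0.037 tcp [536.  -36.2 128.5] t 55.8
```

```bash
python3 -m crank '[[-4.5,0.5,0,0.01],[-9,1.1,0,0.02],[-13.5,1.8,0,0.03],[-17.5,2.5,0,0.03],[-21,3,0,0.03],[-23.3,3.4,0,0.03],[-24.1,3.5,0,0.03],[-24.1,3.5,0,0.03],[-24.1,3.5,0,0.03],[-24.1,3.5,0,0.03]]'; python3 - <<'E'
from h import *
f,K,C=grab("wrist"); M=T(); print("held", circ(f,K,C,M[2,3]+15,M[:2,3]))
togo(552.5,-282,64,1.424)
E
```

```text
clock: 56.8
tool_pos: [545.9, -275.7, 129.2]
ee_rot: [-2.368, -2.063, -0.0]
ft_force: [-1.1, -0.5, -0.5]
gripper_width: 0.67
held (array([ 545. , -275.9,   29.9]), np.int64(473))
togo cm [-0.54  0.73  6.54] turn 0.01 tcp [ 546.  -275.7  129.4] t 56.9
```

```bash
python3 -m crank '[[-0.2,0.3,0.5,0],[-0.5,0.6,1.5,0],[-0.5,0.7,2.8,0],[-0.5,0.7,4,0],[-0.5,0.7,5.1,0],[-0.5,0.7,5.9,0],[-0.5,0.7,6.3,0],[-0.5,0.7,6.5,0],[-0.5,0.7,6.5,0],[-0.5,0.7,6.5,0]]'; python3 -c "
from h import *
print(sense()['ft_force']);togo(552.5,-282,62.4)"
```

```text
clock: 57.85
tool_pos: [552.7, -283.0, 64.9]
ee_rot: [2.369, 2.061, 0.001]
ft_force: [-0.0, -0.5, 0.3]
gripper_width: 0.671
[-0.03068572 -0.54693773  0.25671623]
togo cm [ 0.1  -0.03  0.25] turn 0 tcp [ 552.7 -283.    64.9] t 57.9
```

```bash
python3 -m crank '[[0.1,0,0,0],[0.1,0,0.05,0],[0.1,0,0.1,0],[0.1,0,0.15,0],[0.1,0,0.2,0],[0.1,0,0.25,0],[0.1,0,0.25,0],[0.1,0,0.25,0],[0.1,0,0.25,0],[0.1,0,0.25,0]]'; python3 -m crank '[[0,0,0,0],[0,0,0,0],[0,0,0,0],[0,0,0,0],[0,0,-1,0],[0,0,-3,0],[0,0,-5.5,0],[0,0,-7.5,0],[0,0,-8.5,0],[0,0,-9,0]]' 100 40; python3 -m crank '[[0,-0.5,0,0],[0,-1,0,0],[0,-1.5,0,0],[0,-1.5,0,0],[0,-1.5,0,0],[0,-1.5,0,0],[0,-1.5,0,0],[0,-1.5,0,0],[0,-1.5,0,0],[0,-1.5,0,0]]'; python3 - <<'E'
from h import *
f,K,C=grab("wrist"); cv2.imwrite("pics/w12.png",f[:,:,::-1])
print("dish", circ(f,K,C,77,(552,-282)))
f,K,C=grab("top"); print("top lid",[circ(f,K,C,z,p)[0] for p,z in (((452,381),12),)],"stack",circ(f,K,C,77,(552,-282)))
togo(445,381,130,1.602)
E
```

```text
clock: 58.85
tool_pos: [552.6, -281.9, 62.4]
ee_rot: [2.37, 2.062, 0.0]
ft_force: [-2.2, 0.1, 5.8]
gripper_width: 0.672
clock: 59.85
tool_pos: [553.0, -282.1, 153.2]
ee_rot: [2.369, 2.061, 0.001]
ft_force: [-0.2, 0.2, -0.1]
gripper_width: 1.002
clock: 60.85
tool_pos: [537.7, -279.8, 151.8]
ee_rot: [2.37, 2.062, 0.0]
ft_force: [0.4, 0.2, 0.2]
gripper_width: 0.994
dish (array([ 552.3, -282.1,   30.2]), np.int64(282))
top lid [array([452.5, 381.8,  29.6])] stack (array([ 547. , -273.4,   29.9]), np.int64(38))
togo cm [ 64.16 -18.32   2.18] turn -0.17 tcp [ 537.7 -279.8  151.8] t 61.0
```

View pics/w12.png

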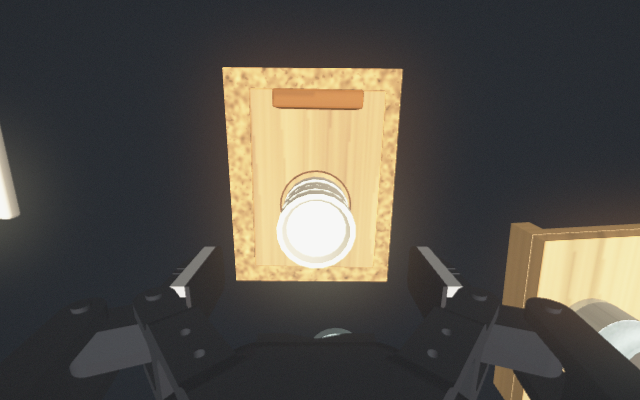

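All four dishes are stacked straight on the ring, with the top dish at (317,229). The lid comes next.

```bash
python3 -m crank '[[2,-0.4,0,-0.01],[5.5,-1.4,0,-0.02],[10,-2.7,0,-0.04],[14.6,-4,0,-0.06],[19.2,-5.3,0,-0.08],[23.8,-6.6,0,-0.1],[28.4,-8,0,-0.12],[33,-9.3,0,-0.14],[37.6,-10.6,0,-0.16],[42.2,-12,0,-0.17]]' 55; python3 -c "
from h import *
togo(445,381,130,1.602)"
```

```text
clock: 61.95
tool_pos: [475.9, 157.2, 152.1]
ee_rot: [2.185, 2.257, 0.001]
ft_force: [0.9, 0.1, 0.8]
gripper_width: 0.55
togo cm [22.47 -2.36  2.22] turn 0.001 tcp [475.9 157.2 152.1] t 62.0
```

```bash
python3 -m crank '[[4.5,-0.5,0.2,0],[9,-1,0.6,0],[13.5,-1.5,1,0],[17.5,-1.9,1.5,0],[20,-2.2,1.9,0],[21.6,-2.4,2.1,0],[22.2,-2.4,2.2,0],[22.2,-2.4,2.2,0],[22.2,-2.4,2.2,0],[22.2,-2.4,2.2,0]]' ; python3 - <<'E'
from h import *
f,K,C=grab("wrist"); c,n=circ(f,K,C,12,(452,381)); print("disc",c,n); k=circ(f,K,C,36,(452,381),9); print("knob top",k); togo(c[0]+.4,c[1],16,1.602)
g=proj([(c[0],c[1],36)],K,C)[0]; print(g)
E
```

```text
clock: 62.95
tool_pos: [446.7, 374.8, 130.2]
ee_rot: [2.188, 2.254, 0.0]
ft_force: [0.2, -0.7, 0.6]
gripper_width: 0.55
disc [441.  223.4 193.2] 26
knob top (array([435. , 308.5, 104.2]), np.int64(16))
togo cm [-15.13  -0.98  11.41] turn -0.002 tcp [446.7 374.9 130.2] t 63.0
[125.17208454 193.10023898]
```

The lid fit failed, so it may have been knocked aside. I look again.

```bash
python3 - <<'E'
from h import *
f,K,C=grab("wrist"); cv2.imwrite("pics/w13.png",f[:,:,::-1])
print([(r["conf"],np.round(r["xyz"])) for r in find_in("wrist","lid")])
g,K2,C2=grab("top"); print([(r["conf"],np.round(r["xyz"])) for r in find_in("top","lid")])
E
```

```text
[(0.84, array([405., 391.,  10.]))]
[(0.81, array([401., 386.,   9.])), (0.31, array([686.,  44., 104.])), (0.19, array([699.,  -5.,  49.]))]
```

View pics/w13.png

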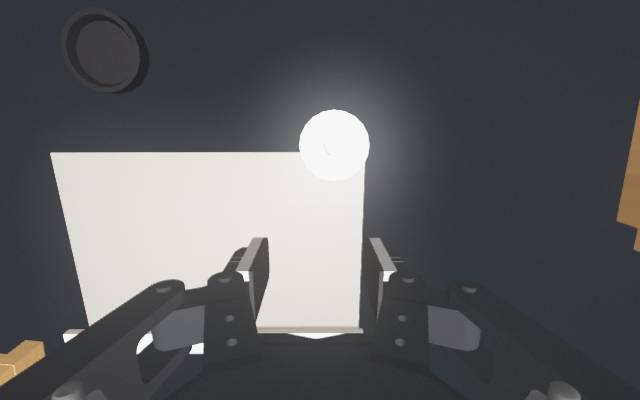

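The lid at (334,145) has been knocked forward and lies half over the tray's front edge. I move above it and measure again.

```bash
python3 -m crank '[[0.3,-1,0,0],[0.6,-2,0,0],[1,-3,0,0],[1.2,-4,0,0],[1.2,-4.6,0,0],[1.2,-4.6,0,0],[1.2,-4.6,0,0],[1.2,-4.6,0,0],[1.2,-4.6,0,0],[1.2,-4.6,0,0]]' ; python3 - <<'E'
from h import *
f,K,C=grab("wrist"); print([(r["conf"],np.round(r["xyz"])) for r in find_in("wrist","lid")])
c,n=circ(f,K,C,10,(402,388)); print("disc",c,n)
p=proj([(c[0],c[1],10)],K,C)[0].astype(int); print(p)
cr=f[p[1]-60:p[1]+60,p[0]-70:p[0]+70].astype(float); g=np.clip((cr-150)/105,0,1)**4*255
g2=f[p[1]-60:p[1]+60,p[0]-70:p[0]+70]
f2,K2,C2=grab("side"); q=proj([(c[0],c[1],20)],K2,C2)[0].astype(int); s=f2[q[1]-40:q[1]+40,q[0]-47:q[0]+47]
print("side px",q)
cv2.imwrite("pics/w14.png",np.hstack([cv2.resize(a.astype(np.uint8)[:,:,::-1],(380,326),interpolation=cv2.INTER_CUBIC) for a in (g,s)]))
M=T();print(M[:3,3].round(1)); togo(c[0],c[1],16,1.602)
E
```

```text
clock: 64.2
tool_pos: [400.2, 386.4, 129.7]
ee_rot: [2.187, 2.255, -0.0]
ft_force: [0.3, -0.6, -0.2]
gripper_width: 0.548
[(0.85, array([408., 390.,  15.]))]
disc [400.5 389.   30. ] 144
[318 198]
side px [172 163]
[400.1 386.4 129.7]
togo cm [ 0.26  0.05 11.37] turn -0.0 tcp [400.1 386.4 129.7] t 64.3
```

View pics/w14.png

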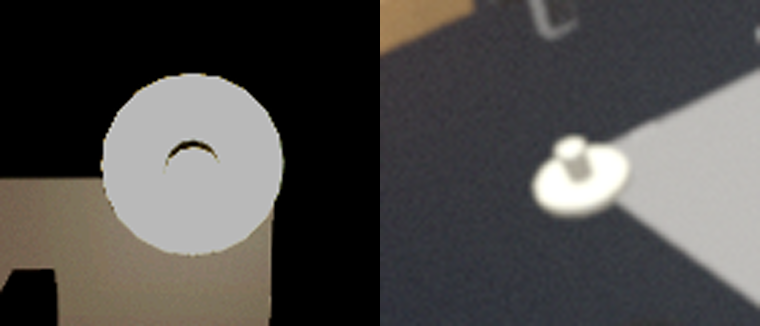

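The lid (centre about (400.5,389)) hangs about 4 mm past the tray's front edge, so it leans forward. If I grip the knob with the jaws along x, the pads will bring it upright.

```bash
python3 -m crank '[[0.1,0,0,0.14],[0.2,0,0,0.28],[0.26,0,0,0.42],[0.26,0,0,0.56],[0.26,0,0,0.7],[0.26,0,0,0.84],[0.26,0,0,0.98],[0.26,0,0,1.12],[0.26,0,0,1.26],[0.26,0,0,1.4]]'; python3 -m crank '[[0,0,0,0.08],[0,0,0,0.15],[0,0,0,0.17],[0,0,0,0.17],[0,0,0,0.17],[0,0,0,0.17],[0,0,0,0.17],[0,0,0,0.17],[0,0,0,0.17],[0,0,0,0.17]]'; python3 - <<'E'
from h import *
f,K,C=grab("wrist"); c,n=circ(f,K,C,11,(402,388)); print("disc",c,n)
togo(399.7,(c[1]+389)/2,18,0.032)
E
```

```text
clock: 65.35
tool_pos: [399.9, 389.0, 129.8]
ee_rot: [3.126, 0.308, -0.0]
ft_force: [-0.1, -0.4, -0.1]
gripper_width: 0.552
clock: 66.35
tool_pos: [399.8, 389.0, 129.8]
ee_rot: [3.141, 0.05, -0.0]
ft_force: [-0.2, 0.4, -0.1]
gripper_width: 0.548
disc [401.9 389.4  30.2] 138
togo cm [-1.000e-02 -1.000e-02  1.118e+01] turn 0.0 tcp [399.8 389.1 129.8] t 66.4
```

```bash
python3 -m crank '[[0,0,1.5,0],[0,0,4,0],[0,0,6.5,0],[0,0,8.5,0],[0,0,9.8,0],[0,0,10.6,0],[0,0,11,0],[0,0,11.2,0],[0,0,11.2,0],[0,0,11.2,0]]'; python3 -m crank '[[0,0,0,0],[0,0,0,0],[0,0,0,0],[0,0,0,0],[0,0,0,0],[0,0,0,0],[0,0,0,0],[0,0,0,0],[0,0,0,0],[0,0,0,0]]' 10 40; python3 -m crank '[[0,0,-0.3,0],[0,0,-1,0],[0,0,-2.5,0],[0,0,-4.5,0],[0,0,-7,0],[0,0,-9.5,0],[0,0,-11.5,0],[0,0,-12.5,0],[0,0,-13,0],[0,0,-13,0]]' - 60;  python3 - <<'E'
from h import *
f,K,C=grab("wrist"); cv2.imwrite("pics/w15.png",f[:,:,::-1]); M=T()
print("held disc",[circ(f,K,C,M[2,3]-d,M[:2,3]) for d in (2,4,6)])
togo(520,-200,150,-0.1)
E
```

```text
clock: 67.4
tool_pos: [400.2, 389.4, 18.5]
ee_rot: [-3.14, -0.05, -0.001]
ft_force: [-0.0, -0.1, -0.2]
gripper_width: 0.548
clock: 68.4
tool_pos: [400.4, 389.3, 18.5]
ee_rot: [-3.141, -0.05, -0.002]
ft_force: [0.8, -1.5, 5.3]
gripper_width: 0.192
clock: 69.4
tool_pos: [399.8, 389.1, 147.8]
ee_rot: [-3.141, -0.05, -0.0]
ft_force: [0.2, 0.5, -1.2]
gripper_width: 0.185
held disc [(array([401.2, 391.9,  29.8]), np.int64(187)), (array([401.2, 391.1,  30.1]), np.int64(187)), (array([400.8, 390.2,  30.2]), np.int64(180))]
togo cm [10.15 59.24 -0.26] turn 0.132 tcp [399.6 388.9 147.1] t 69.5
```

```bash
python3 -m crank '[[0.2,1.3,0,0.01],[0.6,4,0,0.02],[1.3,8,0,0.03],[2,12.5,0,0.04],[2.8,17,0,0.05],[3.6,21.5,0,0.06],[4.4,26,0,0.07],[5.2,30.5,0,0.09],[6,35,0,0.11],[6.8,39.5,0,0.13]]'; python3 -c "
from h import *
togo(545,-275,147,-0.1)"
```

```text
clock: 70.45
tool_pos: [479.4, -6.1, 147.0]
ee_rot: [3.137, -0.156, -0.002]
ft_force: [1.2, 0.5, -0.7]
gripper_width: 0.184
togo cm [ 9.200e+00  2.611e+01 -1.000e-02] turn 0.0 tcp [479.4  -6.1 147. ] t 70.5
```

```bash
python3 -m crank '[[1.2,4.3,0,0],[2.6,8.6,0,0],[4.2,13,0,0],[6,17.2,0,0],[7.6,21,0,0],[8.7,24,0,0],[9.1,25.6,0,0],[9.1,26,0,0],[9.1,26,0,0],[9.1,26,0,0]]'; python3 - <<'E'
from h import *
f,K,C=grab("wrist"); cv2.imwrite("pics/w16.png",f[:,:,::-1]); M=T()
print("held disc",circ(f,K,C,M[2,3]-4,M[:2,3]),M[:3,3].round(1))
print("stack",circ(f,K,C,77,(552,-282)))
togo(552.3,-282.3,92,-0.1)
E
```

```text
clock: 71.45
tool_pos: [545.0, -270.0, 147.8]
ee_rot: [-3.137, 0.153, 0.001]
ft_force: [-1.1, 0.1, -0.9]
gripper_width: 0.181
held disc (array([ 544.6, -269. ,   29.3]), np.int64(311)) [ 545.2 -269.9  148. ]
stack (array([ 553.6, -274.2,   30. ]), np.int64(169))
togo cm [0.83 1.17 5.6 ] turn 0.003 tcp [ 545.2 -269.9  148. ] t 71.5
```

View pics/w16.png

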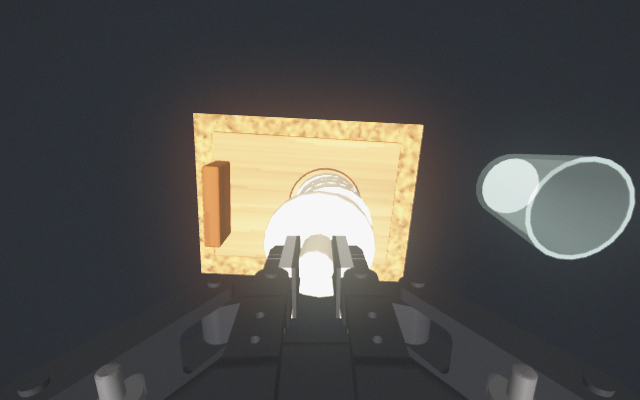

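The lid is held level above the stack (lid at (320,243), with the stack edge visible behind it). I lower it now.

```bash
python3 -m crank '[[0.4,0.5,0,0],[0.8,1,0.5,0],[0.8,1.2,1.5,0],[0.8,1.2,2.7,0],[0.8,1.2,3.7,0],[0.8,1.2,4.5,0],[0.8,1.2,5,0],[0.8,1.2,5.3,0],[0.8,1.2,5.5,0],[0.8,1.2,5.5,0]]'; python3 -c "
from h import *
print(sense()['ft_force']);togo(552.3,-282.5,89)"
```

```text
clock: 72.5
tool_pos: [552.3, -284.0, 94.0]
ee_rot: [3.137, -0.154, 0.001]
ft_force: [-2.7, 0.3, 5.0]
gripper_width: 0.177
[-2.6685369   0.33736405  4.98740863]
togo cm [-0.02 -0.15  0.5 ] turn 0 tcp [ 552.3 -284.    94. ] t 72.5
```

```bash
python3 -m crank '[[0,-0.1,-0.1,0],[0,-0.1,-0.1,0],[0,-0.1,0,0],[0,-0.1,0,0],[0,-0.1,0,0],[0,-0.1,0,0],[0,-0.1,0,0],[0,-0.1,0,0],[0,-0.1,0,0],[0,-0.1,0,0]]'; python3 -m crank '[[0,0,0,0],[0,0,0,0],[0,0,0,0],[0,0,0,0],[0,0,0,0],[0,0,0,0],[0,0,0,0],[0,0,0,0],[0,0,0,0],[0,0,0,0]]' 45 30; python3 -m crank '[[0,0,-0.5,0],[0,0,-1.5,0],[0,0,-3,0],[0,0,-5,0],[0,0,-7,0],[0,0,-9,0],[0,0,-10.5,0],[0,0,-11,0],[0,0,-11,0],[0,0,-11,0]]' ;  python3 - <<'E'
from h import *
f,K,C=grab("wrist"); cv2.imwrite("pics/w17.png",f[:,:,::-1]); M=T()
print("lid disc z85",circ(f,K,C,85,(552,-282)),"stack rim z77",circ(f,K,C,77,(552,-282)),"bottom dish edges z29",circ(f,K,C,29,(552,-282)))
print([(r["conf"],np.round(r["xyz"])) for r in find_in("wrist","lid")],[(r["conf"],np.round(r["xyz"])) for r in find_in("wrist","dish1")])
E
```

```text
clock: 73.5
tool_pos: [553.0, -283.2, 94.0]
ee_rot: [3.137, -0.154, 0.003]
ft_force: [-1.4, 0.8, 6.2]
gripper_width: 0.183
clock: 74.5
tool_pos: [552.4, -283.0, 92.8]
ee_rot: [3.138, -0.154, 0.0]
ft_force: [0.6, -0.3, -0.3]
gripper_width: 0.451
clock: 75.5
tool_pos: [552.3, -282.9, 202.3]
ee_rot: [-3.138, 0.154, 0.001]
ft_force: [-0.4, -0.5, -0.5]
gripper_width: 0.453
lid disc z85 (array([ 552.6, -281.8,   30.8]), np.int64(119)) stack rim z77 (array([ 551.8, -272.4,   29. ]), np.int64(118)) bottom dish edges z29 (array([ 549.3, -277.9,   30.5]), np.int64(107))
[] [(0.63, array([ 556., -254.,   81.])), (0.49, array([ 544., -253.,   27.]))]
```

```bash
python3 -m crank '[[-1,-1,0,0],[-3,-4,0,0],[-5,-8,0,0],[-7,-12,0,0],[-9,-16,0,0],[-11,-20,0,0],[-13,-24,0,0],[-14,-27,0,0],[-14.5,-28,0,0],[-14.5,-28,0,0]]';  python3 - <<'E'
from h import *
for n in ("top","side"):
    f,K,C=grab(n); cv2.imwrite(f"pics/end_{n}.png",f[:,:,::-1])
    print(n,"lid disc z85",circ(f,K,C,85,(552,-282)), [(r["conf"],np.round(r["xyz"])) for r in find_in(n,"lid")])
    p=proj([(552.4,-282,x) for x in (13,77,85,109)],K,C); print(p.round(1).tolist())
    a=p.min(0).astype(int)-22; b=p.max(0).astype(int)+22; g=f[a[1]:b[1],a[0]:b[0]]
    m=(g.min(2)>(150)).astype(np.uint8); cs=max(cv2.findContours(m,0,1)[0],key=cv2.contourArea)
    m2=m*0; cv2.drawContours(m2,[cs],-1,1,-1)
    print("rows: y, xmin, xmax")
    for r in range(len(m2)):
        q=np.nonzero(m2[r])[0]
        if len(q): print((r+a[1],q[0]+a[0],q[-1]+a[0]),end=" ")
    print()
    for k in ("cup","jar1"): print(k,[np.round(r["xyz"]) for r in find_in(n,k)])
E
```

```text
clock: 76.65
tool_pos: [435.1, 10.7, 202.6]
ee_rot: [3.138, -0.15, -0.0]
ft_force: [-0.4, -0.4, -0.2]
gripper_width: 0.451
top lid disc z85 (array([ 553.6, -282.5,   30.5]), np.int64(52)) [(0.91, array([ 552., -282.,   83.]))]
[[422.8, 192.1], [428.3, 187.0], [429.0, 186.3], [431.3, 184.2]]
rows: y, xmin, xmax
(np.int64(175), np.int64(426), np.int64(431)) (np.int64(176), np.int64(423), np.int64(434)) (np.int64(177), np.int64(421), np.int64(436)) (np.int64(178), np.int64(420), np.int64(437)) (np.int64(179), np.int64(420), np.int64(438)) (np.int64(180), np.int64(419), np.int64(439)) (np.int64(181), np.int64(418), np.int64(439)) (np.int64(182), np.int64(418), np.int64(440)) (np.int64(183), np.int64(417), np.int64(440)) (np.int64(184), np.int64(417), np.int64(441)) (np.int64(185), np.int64(417), np.int64(440)) (np.int64(186), np.int64(416), np.int64(441)) (np.int64(187), np.int64(417), np.int64(441)) (np.int64(188), np.int64(417), np.int64(441)) (np.int64(189), np.int64(414), np.int64(441)) (np.int64(190), np.int64(414), np.int64(440)) (np.int64(191), np.int64(414), np.int64(440)) (np.in
[... 2917 characters left out ...]
(451)) (np.int64(282), np.int64(399), np.int64(451)) (np.int64(283), np.int64(399), np.int64(451)) (np.int64(284), np.int64(399), np.int64(451)) (np.int64(285), np.int64(399), np.int64(451)) (np.int64(286), np.int64(399), np.int64(451)) (np.int64(287), np.int64(399), np.int64(451)) (np.int64(288), np.int64(399), np.int64(451)) (np.int64(289), np.int64(399), np.int64(451)) (np.int64(290), np.int64(400), np.int64(450)) (np.int64(291), np.int64(400), np.int64(449)) (np.int64(292), np.int64(401), np.int64(447)) (np.int64(293), np.int64(402), np.int64(446)) (np.int64(294), np.int64(404), np.int64(445)) 
cup [array([ 712., -287.,   60.]), array([587., 272.,  35.])]
jar1 [array([678., -58.,  97.])]
```

The top, side and wrist fits all put the lid within about 3 mm of the stack axis, and the knob's top appears where a level lid should show it. The arm is clear, so I hand in.

```bash
python3 -c "
from workcell import *
print(job_done())"
```

```text
the job is handed in; nothing more can be done
None
```

I finished the whole job and handed it in at about 77 s of the 210 s. No verdict was reported, so the result rests on my own checks below.

**What I did**
- I pulled the board forward about 124 mm by its bar grip until it was clear of the lip. Then I lifted it and set it down square on the mat.
- There were four white dishes: one free and three tucked under the rail. I slid each tucked one forward (40, 40 and 20 mm) before lifting, and stacked all four on the ring.
- The lid was knocked about 50 mm to the tray's front edge during the run. I found it again, gripped it by the knob and put it on top.

**Last checks**
- **Ring:** four estimates ranged over about 5 mm in x and 3 mm in y. I aimed at about (552, -282) mm.
- **Dishes:** after each release, the top dish measured within about 1.5 mm of that point.
- **Lid:** three cameras put its centre at (552.6, -281.8), (553.6, -282.5) and (555.1, -284.1) mm, so about 1 to 4 mm from the ring.
- **Jars and cup:** the top camera found the cup where it was at the start. The jars read within about 7 mm of their first readings in x, which is within the detection scatter.

**What failed or disagreed**
- The ring fit was unusable once dishes covered it, and one top-view fit of the stack was blocked by the arm.
- Two of the final wrist-camera fits of the lower dishes locked onto wrong edges. Those dishes were only checked when they were placed.
- The lid first touched the stack about 2 mm higher than expected, and its disc looked 1 to 3 % large. The knob's height in the side view fits a lid lying flat on the stack, but I did not measure its tilt directly.

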